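# Lock up the brass stamps and blow them clean

## Task

Stand every brass stamp from the mat, pattern up, in a row between the fence and the jaw of the lock-up bed, then turn the handwheel clockwise until the white spot on its rim comes round to the pointer. Next open the air valve half way (45 degrees), press the pedal right down to its stop for about a second to blow the stamps clean, let it up, and shut the valve fully. The stamps must still stand in the closed bed at the end, and the two glass jars stay where they are.

Things in the scene. Friction and masses are not known exactly. Their poses are not given: they have to be found in the camera images.
- stamp0: brass stamp, a square block 44 x 44 x 26 mm (about 0.25 kg) with a round disc 26 mm across standing 3 mm proud on its top face (29 mm overall); origin: centre of the underside, z up, x and y square to its sides. It may be absent (None).
- stamp1: brass stamp, a square block 44 x 44 x 26 mm (about 0.25 kg) with a plus-shaped cross 28 mm standing 3 mm proud on its top face (29 mm overall); origin: centre of the underside, z up, x and y square to its sides. It may be absent (None).
- stamp2: brass stamp, a square block 44 x 44 x 26 mm (about 0.25 kg) with a 20 mm diamond standing 3 mm proud on its top face (29 mm overall); origin: centre of the underside, z up, x and y square to its sides. It may be absent (None).
- stamp3: brass stamp, a square block 44 x 44 x 26 mm (about 0.25 kg) with a pair of parallel bars 28 mm long standing 3 mm proud on its top face (29 mm overall); origin: centre of the underside, z up, x and y square to its sides. It may be absent (None).
- bed: grey lock-up bed, fixed to the table: a slab 120 (x) by 300 mm (y), top 12 mm above the table, with two long steel bars along its y: the fixed fence (far, +x) and the sliding jaw (near, -x), both rising 8 mm over the slab, so stamps stand proud of them. The handwheel is on its +y end (slab runs on under it, 100 mm wide). Origin: centre of the slab's underside.
- bed_mid (a point): point on the bed's floor (12 mm above the table) midway along the bars and midway between fence and closed jaw; x points at the fence, whose face is at x = +0.0245. Stamps stand here in a row along y, room for three with centres at y from -0.105 to +0.105; steel end stops, 10 mm high, have their inner faces at y = -0.134 and +0.134.
- jaw (a joint): m by which the jaw is wound in, 0.004 per rad of the wheel. Its face is at x = -0.0445 + this, in bed_mid's frame: gap to the fence 69 mm with the wheel at 0, 49 mm with the wheel at its mark.
- wheel (a joint): rad the handwheel has been turned clockwise, seen from above; range 0 to 5.8, starts between 0 and 1.2; 5.0 is when the white spot on its rim points at the pointer. Clockwise closes the jaw. It stays where it is left; friction 0.15 N m.
- wheel_hub (a point): centre of the dark steel handwheel, at rim mid-height (66 mm above the table); vertical axis; the frame is the bed's. Rim: round bar 14 mm thick on a 75 mm radius, clear below to the slab and a gearbox (60 mm square, top at 38 mm). Three spokes 10 mm thick, 120 degrees apart, one to the spot; hub radius 16 mm. No crank handle: grip the rim and turn bit by bit.
- wheel_spot (a point): white spot 15 mm across on top of the rim, at the end of one spoke; turns with the wheel; 75 mm from the axis.
- pointer (a point): white-tipped post 100 mm beyond (+x of the bed) the wheel's axis, 79 mm tall; the spot must come round to the side of the wheel nearest to it.
- valve_lever (a joint): rad by which the air valve's lever has been opened, anticlockwise seen from above: 0 closed (a stop, and where it starts), 0.785 half open (45 degrees), 1.571 fully open; stays where it is left, friction 0.2 N m.
- valve_axis (a point): the lever's vertical axis, 78 mm above the table, over a brass ball valve at the right rear (-y) of the mat; the frame is the fixed valve's: with the lever closed it points along this -x, roughly at the robot.
- lever_grip (a point): middle of the lever's black rubber grip, 75 mm from the axis, at mid-height (78 mm above the table); the grip is 55 mm long, 14 mm thick, 24 mm high, open below. This frame turns with the lever: its -x points outward along the lever.
- pedal (a joint): rad the spring pedal is pressed: 0 up (at rest), 0.22 down on its stop; the spring returns it. At the pad it needs about 4 N to start and 11 N at the stop.
- pedal_pad (a point): point on the upper face of the ribbed aluminium pedal plate (150 x 85 mm, 6 mm thick) near its free end (which is towards the robot), 125 mm from the hinge at its far end; about 65 mm above the table at rest, 38 mm when fully down; the plate slopes up towards the robot by 0.26 rad at rest and 0.04 rad when down; the pedal's base plate below it is 180 x 100 mm.
- jar: glass jar, 84 mm across, 100 mm tall, behind the bed; origin: centre of its underside; leave alone.
- small_jar: glass jar, 60 mm across, 75 mm tall, behind the bed; origin: centre of its underside; leave alone.
- spool: wooden thread spool, 32 mm across, 36 mm tall, standing between bed and pedal; origin: centre of its underside; may be moved a little.
Not all that is in view belongs to the job. Leave any pink look-alike of the part that bears valve_lever alone.

How it is judged:
On the way, in this order (a step that is already met when the one before it is completed fails the run):
1. every stamp present stands upright on the floor of the bed between fence and jaw, released (x of stamp0 in the frame of bed_mid between -0.026 and 0.006 m and y of stamp0 in the frame of bed_mid between -0.125 and 0.125 m and z of stamp0 in the frame of bed_mid between -0.004 and 0.005 m and angle between each of stamp0, stamp1, stamp2, stamp3's own z axis and vertical below 0.12 rad and x of stamp1 in the frame of bed_mid between -0.026 and 0.006 m and y of stamp1 in the frame of bed_mid between -0.125 and 0.125 m and z of stamp1 in the frame of bed_mid between -0.004 and 0.005 m and x of stamp2 in the frame of bed_mid between -0.026 and 0.006 m and y of stamp2 in the frame of bed_mid between -0.125 and 0.125 m and z of stamp2 in the frame of bed_mid between -0.004 and 0.005 m and x of stamp3 in the frame of bed_mid between -0.026 and 0.006 m and y of stamp3 in the frame of bed_mid between -0.125 and 0.125 m and z of stamp3 in the frame of bed_mid between -0.004 and 0.005 m and contact force between the fingers and stamp0 below 0.3 N and contact force between the fingers and stamp1 below 0.3 N and contact force between the fingers and stamp2 below 0.3 N and contact force between the fingers and stamp3 below 0.3 N), for 0.2 s.
2. the handwheel is at its mark (5.0 rad, within 0.15), the stamps still in the bed (value of joint wheel between 4.85 and 5.15 rad and x of stamp0 in the frame of bed_mid between -0.007 and 0.007 m and y of stamp0 in the frame of bed_mid between -0.125 and 0.125 m and z of stamp0 in the frame of bed_mid between -0.004 and 0.005 m and angle between each of stamp0, stamp1, stamp2, stamp3's own z axis and vertical below 0.12 rad and x of stamp1 in the frame of bed_mid between -0.007 and 0.007 m and y of stamp1 in the frame of bed_mid between -0.125 and 0.125 m and z of stamp1 in the frame of bed_mid between -0.004 and 0.005 m and x of stamp2 in the frame of bed_mid between -0.007 and 0.007 m and y of stamp2 in the frame of bed_mid between -0.125 and 0.125 m and z of stamp2 in the frame of bed_mid between -0.004 and 0.005 m and x of stamp3 in the frame of bed_mid between -0.007 and 0.007 m and y of stamp3 in the frame of bed_mid between -0.125 and 0.125 m and z of stamp3 in the frame of bed_mid between -0.004 and 0.005 m), for 0.2 s.
3. the air valve is half open (45 degrees, within 8) (value of joint valve_lever between 0.645 and 0.925 rad and value of joint wheel between 4.85 and 5.15 rad), for 0.3 s.
4. the pedal is down on its stop while the valve is half open (value of joint pedal above 0.2 rad and value of joint valve_lever between 0.645 and 0.925 rad), for 0.5 s.
5. the pedal is up and the valve shut (value of joint pedal below 0.03 rad and value of joint valve_lever below 0.08 rad), for 0.2 s.
At the end, for the whole second after the job is handed in: Every stamp present stands upright (7 degrees) and at rest on the bed's floor, within 7 mm of the middle of the closed gap and 125 mm of the bed's middle along it; wheel within 0.15 rad of its mark (5.0); valve shut (within 0.08 rad); pedal up (within 0.03 rad) (all of step 2 and all of step 5 and linear speed of each of stamp0, stamp1, stamp2, stamp3 below 0.02 m/s and velocity of joint wheel below 0.05 rad/s); the robot touches nothing.
It fails at once if a jar is shifted by more than 40 mm (distance of any of jar, small_jar from where it was at the start of the episode above 0.04 m).
Of stamp0, stamp1, stamp2, stamp3 only 2 to 3 are there at a start; the rules pass over those that are not, and their reading is None.
At some moment in a run one of stamp0, stamp1, stamp2, stamp3 may be knocked a few centimetres aside while the robot is not near it.
Once in a run the grip may slacken for a moment while it holds something.
It also fails if it takes over 192 s, if anything falls off the work surface, if the arm or the gripper's body presses on something with over 40 N, if the wrist force passes 120 N, or if a joint passes its speed limit or range.

## Robot

A 6-joint arm with a two-finger parallel gripper is mounted at the origin on the work surface. World frame = base frame: x ahead of the robot, y to its left, z up, the work surface at z = 0. Lengths are in m, angles in rad, forces in N, time in s.
With the tool pointing down it reaches from about 0.35 to 0.975 m from the base axis. Payload 4.9 kg.
Tool frame: the origin (TCP) lies at the very end of the fingers, on their centre line; the grasp point (between the pads) lies 19 mm behind it; z points along the fingers, y is the line along which they close (so a half turn about z gives the same grasp; the last joint's range is limited). The gripper opens to 85 mm and grips with 20 to 120 N. Pads are 22 mm wide; open, the fingers measure 114 mm over their backs; the gripper's body (76 mm by 85 mm) begins 54 mm behind the grasp point. The pads swing forward as they close: fully open they stand 13 mm farther back than shut.
Start: joints at [-1.297, 0.053, 1.613, -0, 1.476, -0.119], TCP at [0.239, -0.577, 0.231] pointing down, gripper open.
Joint ranges: [-3.01, 3.01], [-1.01, 2.22], [0.06, 2.58], [-1.02, 4.17], [0.09, 2.62], [-3.14, 3.14]. Speed limits (rad/s): [2.57, 2.57, 3.14, 3.14, 3.14, 3.14].

## Interface

Orientations are given as a unit quaternion [w, x, y, z].
In Python, from plant import manip gives the robot as it stands.
- The arm moves only by the tool send_rows, never from a script. Its argument "increments" is a list of rows, each an object of numbers: "claw": the closure, from -1 (fully open) to 1 (shut); "dx", "dy", "dz": the shift along the tool's x, y, z in units of 0.5 m (1.0 is 0.5 m); "yaw": the turn about the tool's z in units of 1.5 rad (1.0 is 1.5 rad). A call has 1 to 20 rows; each row is the pose to reach, as a shift and turn from the pose commanded when the call began, along the tool's axes at that moment; what a row does not reach only later rows make up. A row lasts 1/8 s, in which the tool goes at most 62.5 mm and 10.7 degrees, less where a joint would pass 70% of its speed; a pose out of reach is approached as far as the arm can. A call with a number of a shift or a turn outside -1 to 1 is refused whole. A call with a gripper value outside its range is refused whole. The fingers move at their own pace and stop on an object; the grip force is fixed at half the most. Time passes only in rows, so rows that repeat a pose let the fingers close. It gives the time, the measured TCP pose, the force, the opening and the grip force at its end, in the units of the state.
- manip.state(): the state, without advancing time (a new reading comes with each control period).
- manip.grab_frame(name): name is "scene" or "top" or "wrist"; returns the picture (480x640x3 uint8, red, green, blue); there is no depth.
- manip.camera_params(name): a dict with "camera_matrix" (3x3 intrinsics, pixels), "extrinsics" (4x4, takes a point from world to camera coordinates); the wrist camera has in their place "tool_from_camera" (4x4, takes a point from camera to tool coordinates, whose origin is the TCP and whose axes are the flange's). Camera axes: x right, y down, z forward; pixel columns grow to the right and rows downward; lengths in m; the calibration is good to about 2 mm. A picture is of the moment at which its call begins: read the wrist's pose just before it. camera_params takes no time and is no camera call.
- manip.job_done(): hands the job in; it is judged then, once.
The state is a dict: "time": time; "joint_pos": joint angles; "joint_vel": joint speeds; "joint_efforts": joint torques, N m; "tool_pos": TCP position; "tool_rot": TCP orientation; "contact_force": force on the tool from outside, world axes, zero at the start; "ft_torque": the same for the moment, N m; "gripper_width": opening from 0.0 (shut) to 1.0 (fully open); "grasp_force": force on a finger pad.
Only numpy, scipy, OpenCV 4.12 (cv2) and the standard library are available. Lean on these libraries where they do the work, as an engineer would, in place of code of your own. Each camera call takes 0.05 s, during which the arm holds its last target. There are 200 camera calls.

## Working session

There is one attempt and no reset: what is moved stays moved. The work goes in short steps, Python scripts to look and compute and a tool call to move; the robot and the scene stay as the last step left them, time stands still between calls to the robot, and variables do not carry over. Pictures are saved under pics/ and viewed, at most 14 in all, crops included, and the job is handed in when it is done.

Besides the shell and the picture viewer there is one more tool, called after "Call:" in YAML: its name, and indented under it one key for each argument. send_rows: Moves the arm, as the interface text tells. Shifts and turns lie within -1 to 1; 1 stands for 0.5 m of shift or 1.5 rad of turn. Its arguments: {"type":"object","properties":{"increments":{"type":"array","items":{"type":"object","properties":{"claw":{"type":"number"},"dx":{"type":"number"},"dy":{"type":"number"},"dz":{"type":"number"},"yaw":{"type":"number"}}}}},"required":["increments"]}

```bash
ls; mkdir -p pics; cat > h.py <<'E'
import numpy as np, cv2
from plant import manip
from scipy.spatial.transform import Rotation as R
def rot(q): return R.from_quat([q[1],q[2],q[3],q[0]]).as_matrix()
def cam(name,s=None):
    p=manip.camera_params(name); K=np.array(p["camera_matrix"])
    if name=="wrist":
        s=s or manip.state(); T=np.eye(4); T[:3,:3]=rot(s["tool_rot"]); T[:3,3]=s["tool_pos"]
        E=np.linalg.inv(T@np.array(p["tool_from_camera"]))
    else: E=np.array(p["extrinsics"])
    return K,E
def shot(name,fn):
    s=manip.state(); im=manip.grab_frame(name); cv2.imwrite(f"pics/{fn}.png",cv2.cvtColor(im,cv2.COLOR_RGB2BGR)); return im,cam(name,s)
def proj(c,P):
    K,E=c; q=K@(E@np.r_[P,1])[:3]; return q[:2]/q[2]
def onz(c,uv,z):
    K,E=c; d=E[:3,:3].T@np.linalg.inv(K)@np.array([uv[0],uv[1],1.]); o=-E[:3,:3].T@E[:3,3]
    return o+d*(z-o[2])/d[2]
def tri(obs):
    A=[];
    for (K,E),uv in obs:
        P=K@E[:3]; A+= [uv[0]*P[2]-P[0],uv[1]*P[2]-P[1]]
    x=np.linalg.svd(np.array(A))[2][-1]; return x[:3]/x[3]
E
python3 - <<'E'
from h import *
np.set_printoptions(precision=4,suppress=True)
for n in ("scene","top","wrist"): shot(n,n+"0")
for n in ("scene","top"): print(cam(n))
print(manip.camera_params("wrist")); print(manip.state())
E
```

```text
pics
(array([[501.6902,   0.    , 321.2449],
       [  0.    , 501.6902, 243.4927],
       [  0.    ,   0.    ,   1.    ]]), array([[ 0.4941,  0.8694, -0.0056, -0.218 ],
       [ 0.4702, -0.2726, -0.8394, -0.1652],
       [-0.7313,  0.4121, -0.5435,  1.4623],
       [ 0.    ,  0.    ,  0.    ,  1.    ]]))
(array([[493.928 ,   0.    , 314.4877],
       [  0.    , 493.928 , 240.904 ],
       [  0.    ,   0.    ,   1.    ]]), array([[-0.0031, -0.9996,  0.0274, -0.0469],
       [-0.9952,  0.0004, -0.0983,  0.484 ],
       [ 0.0982, -0.0276, -0.9948,  1.0005],
       [ 0.    ,  0.    ,  0.    ,  1.    ]]))
{'camera_matrix': array([[409.528 ,   0.    , 324.12  ],
       [  0.    , 409.528 , 239.6827],
       [  0.    ,   0.    ,   1.    ]]), 'tool_from_camera': array([[ 0.0002, -0.9627, -0.2707,  0.0696],
       [ 1.    ,  0.0005, -0.001 ,  0.0003],
       [ 0.0011, -0.2707,  0.9627, -0.142 ],
       [ 0.    ,  0.    ,  0.    ,  1.    ]])}
{'time': 0.15, 'joint_pos': array([-1.297 ,  0.0532,  1.614 ,  0.    ,  1.476 , -0.119 ]), 'joint_vel': array([-0.0001, -0.001 , -0.0049,  0.0007, -0.0013,  0.0001]), 'joint_efforts': array([  0.0001, -39.4243, -37.0721,  -0.0001,   0.0046,   0.    ]), 'tool_pos': array([ 0.2391, -0.5769,  0.2303]), 'tool_rot': array([-0.0008,  0.9808,  0.1951, -0.0001]), 'contact_force': array([-1.0968,  0.2701,  0.0026]), 'ft_torque': array([-0.0291,  0.0309,  0.0232]), 'grasp_force': 0.0, 'gripper_width': 0.9997686200014816}
```

View pics/top0.png

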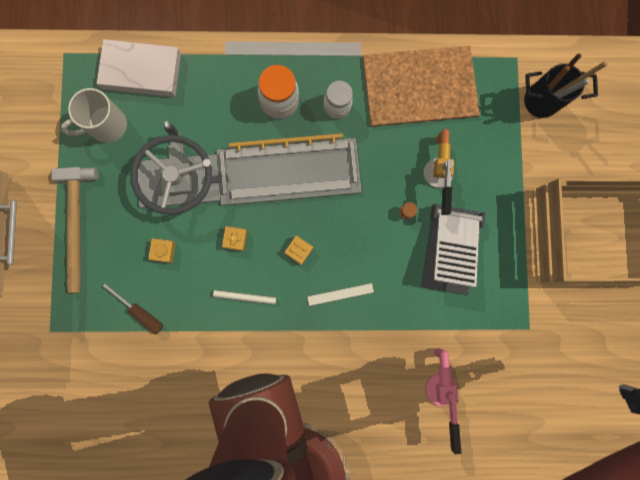

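View pics/scene0.png

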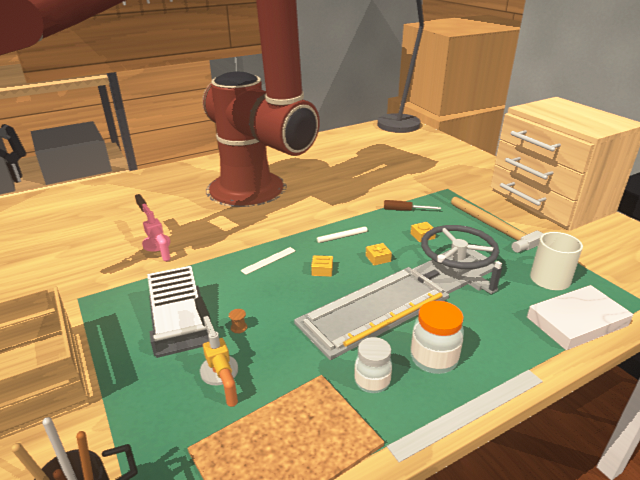

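Top view: stamps are disc (162,251), cross (234,239) and bars (298,250). The wheel hub is at (171,174) with its spot at (207,163), the pointer at (168,127), the real valve grip at (447,200) and the pedal at (457,250). The pink decoy is at (450,400). The scene view agrees with this.

```bash
cat >> h.py <<'E'
np.set_printoptions(precision=4,suppress=True)
def go(P=None,ang=None,s=None):
    """units (dx,dy,dz,yaw) from the state to world TCP P; ang = world angle of tool y (mod pi)"""
    s=s or manip.state(); M=rot(s["tool_rot"])
    d=M.T@(np.array(P)-s["tool_pos"])/0.5 if P is not None else np.zeros(3)
    yaw=0
    if ang is not None:
        a=np.arctan2(M[1,1],M[0,1]); yaw=-((ang-a+np.pi/2)%np.pi-np.pi/2)/1.5
    print("go",np.round(d,4),"yaw",round(yaw,4)); return d,yaw
def st():
    s=manip.state(); M=rot(s["tool_rot"]); print("t",round(s["time"],2),"p",s["tool_pos"],"yang",round(np.arctan2(M[1,1],M[0,1]),4),"F",s["contact_force"],"w",round(s["gripper_width"],3),"g",round(s["grasp_force"],1),"j6",s["joint_pos"][5].round(2)); return s
E
python3 - <<'E'
from h import *
c=cam("top"); d=cam("scene")
for n,uv,z in [("disc",(162,251),.029),("cross",(234,239),.029),("bars",(298,250),.029),("hub",(171,174),.066),("spot",(207,163),.073),("ptr",(168,127),.079),("bedUR",(358,142),.012),("bedLR",(360,192),.012),("grip",(447,200),.09),("axis",(444,168),.09),("padUL",(440,210),.03),("padLR",(478,288),.065),("padLL",(434,282),.065),("spool",(409,210),.036)]:
    P=onz(c,uv,z); print(n,P, proj(d,P))
go([.42,.10,.30],-np.pi/2)
st()
E
```

```text
disc [0.4628 0.2643 0.029 ] [420.2978 225.3851]
cross [0.4875 0.1181 0.029 ] [376.4335 246.8072]
bars [ 0.4646 -0.0136  0.029 ] [321.0455 258.3753]
hub [0.6145 0.2403 0.066 ] [458.3519 244.8311]
spot [0.6354 0.1677 0.073 ] [439.1064 256.4991]
ptr [0.7068 0.2452 0.079 ] [493.1541 260.5077]
bedUR [ 0.6986 -0.1423  0.012 ] [323.1447 352.1948]
bedLR [ 0.5896 -0.1452  0.012 ] [293.642  317.1224]
grip [ 0.5584 -0.3076  0.09  ] [201.206  303.8803]
axis [ 0.6227 -0.3035  0.09  ] [215.9586 324.7255]
padUL [ 0.5482 -0.3104  0.03  ] [202.4252 326.6491]
padLR [ 0.3855 -0.3722  0.065 ] [143.4155 275.3524]
padLL [ 0.3976 -0.2842  0.065 ] [188.7877 265.508 ]
spool [ 0.5471 -0.2438  0.036 ] [236.0807 311.8414]
go [ 0.8525 -1.1125 -0.1374] yaw 0.2618
t 0.15 p [ 0.2391 -0.5769  0.2303] yang -1.178 F [-1.0968  0.2701  0.0026] w 1.0 g 0.0 j6 -0.12
```

Call:
send_rows:
  increments:
    - {"dx":0.85,"dy":-1.0,"dz":-0.14,"yaw":0.26}
    - {"dx":0.85,"dy":-1.0,"dz":-0.14,"yaw":0.26}
    - {"dx":0.85,"dy":-1.0,"dz":-0.14,"yaw":0.26}
    - {"dx":0.85,"dy":-1.0,"dz":-0.14,"yaw":0.26}
    - {"dx":0.85,"dy":-1.0,"dz":-0.14,"yaw":0.26}
    - {"dx":0.85,"dy":-1.0,"dz":-0.14,"yaw":0.26}
    - {"dx":0.85,"dy":-1.0,"dz":-0.14,"yaw":0.26}
    - {"dx":0.85,"dy":-1.0,"dz":-0.14,"yaw":0.26}
    - {"dx":0.85,"dy":-1.0,"dz":-0.14,"yaw":0.26}
    - {"dx":0.85,"dy":-1.0,"dz":-0.14,"yaw":0.26}
    - {"dx":0.85,"dy":-1.0,"dz":-0.14,"yaw":0.26}
    - {"dx":0.85,"dy":-1.0,"dz":-0.14,"yaw":0.26}
    - {"dx":0.85,"dy":-1.0,"dz":-0.14,"yaw":0.26}
    - {"dx":0.85,"dy":-1.0,"dz":-0.14,"yaw":0.26}

```text
invalid input
```

```bash
python3 - <<'E'
from h import *
st(); shot("wrist","w1"); go([.52,.14,.28],-np.pi/2)
E
```

```text
t 0.15 p [ 0.2391 -0.5769  0.2303] yang -1.178 F [-1.0968  0.2701  0.0026] w 1.0 g 0.0 j6 -0.12
go [ 1.0679 -1.1099 -0.0974] yaw 0.2619
```

View pics/w1.png

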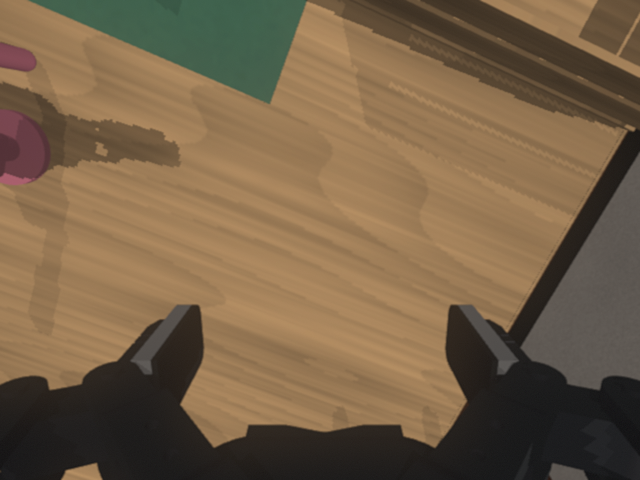

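The move was refused (a row probably needs every field), so the arm has not moved. The picture shows only the table, the pink decoy at (20,150) and the fingers.

Call:
send_rows:
  increments:
    - {"claw":-1,"dx":0.85,"dy":-1.0,"dz":-0.14,"yaw":0.26}
    - {"claw":-1,"dx":0.85,"dy":-1.0,"dz":-0.14,"yaw":0.26}
    - {"claw":-1,"dx":0.85,"dy":-1.0,"dz":-0.14,"yaw":0.26}
    - {"claw":-1,"dx":0.85,"dy":-1.0,"dz":-0.14,"yaw":0.26}
    - {"claw":-1,"dx":0.85,"dy":-1.0,"dz":-0.14,"yaw":0.26}
    - {"claw":-1,"dx":0.85,"dy":-1.0,"dz":-0.14,"yaw":0.26}
    - {"claw":-1,"dx":0.85,"dy":-1.0,"dz":-0.14,"yaw":0.26}
    - {"claw":-1,"dx":0.85,"dy":-1.0,"dz":-0.14,"yaw":0.26}
    - {"claw":-1,"dx":0.85,"dy":-1.0,"dz":-0.14,"yaw":0.26}
    - {"claw":-1,"dx":0.85,"dy":-1.0,"dz":-0.14,"yaw":0.26}
    - {"claw":-1,"dx":0.85,"dy":-1.0,"dz":-0.14,"yaw":0.26}
    - {"claw":-1,"dx":0.85,"dy":-1.0,"dz":-0.14,"yaw":0.26}
    - {"claw":-1,"dx":0.85,"dy":-1.0,"dz":-0.14,"yaw":0.26}
    - {"claw":-1,"dx":0.85,"dy":-1.0,"dz":-0.14,"yaw":0.26}

```text
time: 1.95
tool_pos: [0.4402, 0.0462, 0.301]
tool_rot: [0.0, 1.0, 0.0, -0.0]
contact_force: [0.4, -0.3, 0.4]
gripper_width: 0.999
grasp_force: 0.0
```

```bash
python3 - <<'E'
from h import *
s=st(); shot("wrist","w2"); go([.52,.14,.28],-np.pi/2)
import json; json.dump({k:np.array(s[k]).tolist() for k in("tool_pos","tool_rot")},open("w2.json","w"))
E
```

```text
t 1.95 p [0.4402 0.0462 0.301 ] yang -1.5699 F [ 0.3821 -0.25    0.3646] w 0.999 g 0.0 j6 1.51
go [ 0.1596 -0.1875  0.0421] yaw 0.0005
```

View pics/w2.png

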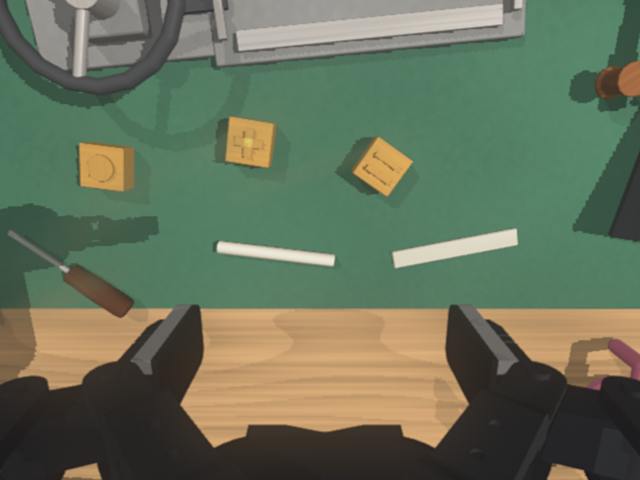

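Call:
send_rows:
  increments:
    - {"claw":-1,"dx":0.14,"dy":-0.12,"dz":0.02,"yaw":0}
    - {"claw":-1,"dx":0.16,"dy":-0.19,"dz":0.04,"yaw":0}
    - {"claw":-1,"dx":0.16,"dy":-0.19,"dz":0.04,"yaw":0}
    - {"claw":-1,"dx":0.16,"dy":-0.19,"dz":0.04,"yaw":0}

```text
time: 2.5
tool_pos: [0.5201, 0.1417, 0.281]
tool_rot: [0.0, 1.0, 0.001, -0.0]
contact_force: [-0.2, -0.1, -0.3]
gripper_width: 0.999
grasp_force: 0.0
```

```bash
python3 - <<'E'
from h import *
s=st(); shot("wrist","w3")
import json; json.dump({k:np.array(s[k]).tolist() for k in("tool_pos","tool_rot")},open("w3.json","w"))
E
```

```text
t 2.5 p [0.5201 0.1417 0.281 ] yang -1.5687 F [-0.1591 -0.1252 -0.3469] w 0.999 g 0.0 j6 1.7
```

View pics/w3.png

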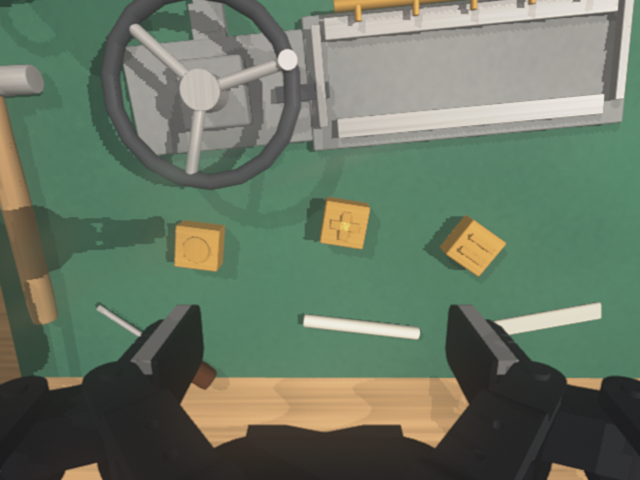

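w2 and w3 show all three stamps: w3 has the disc at (197,247), the cross at (346,226) and the bars at (473,246). The hub is at (200,90), the spot at (288,60), and the front slab corners at (316,149) and (623,121). I'll fit stamp cuboids to the colour masks.

```bash
cat >> h.py <<'E'
import json
from scipy.optimize import minimize
def load(fn): 
    s=json.load(open(fn+".json")); return cv2.cvtColor(cv2.imread(f"pics/{fn}.png"),cv2.COLOR_BGR2RGB),cam("wrist",s)
def wshot(fn):
    s=manip.state(); im=manip.grab_frame("wrist"); cv2.imwrite(f"pics/{fn}.png",cv2.cvtColor(im,cv2.COLOR_RGB2BGR))
    json.dump({k:np.array(s[k]).tolist() for k in("tool_pos","tool_rot")},open(fn+".json","w")); return im,cam("wrist",s)
def brass(im,guess,r=70):
    h=cv2.cvtColor(im,cv2.COLOR_RGB2HSV); m=((h[...,0]>10)&(h[...,0]<28)&(h[...,1]>120)&(h[...,2]>70)).astype(np.uint8)
    n,l,stt,ce=cv2.connectedComponentsWithStats(m); k=[i for i in range(1,n) if stt[i,4]>150]
    i=min(k,key=lambda i:np.hypot(*(ce[i]-guess))); return cv2.morphologyEx((l==i).astype(np.uint8),cv2.MORPH_CLOSE,np.ones((7,7)))
def fitstamp(views,P0,a0=0,z0=0,fz=False):
    ms=[(c,brass(im,proj(c,[*P0,z0+.013]))) for im,c in views]
    S=4
    def cost(p,):
        x,y,a=p[:3]; z=p[3] if fz else z0
        t=0
        for c,m in ms:
            pts=[]
            for i,j in((1,1),(1,-1),(-1,-1),(-1,1)):
                for h in(0,.026): pts.append(proj(c,[x+.022*(i*np.cos(a)-j*np.sin(a)),y+.022*(i*np.sin(a)+j*np.cos(a)),z+h]))
            hull=cv2.convexHull(np.float32(pts)); q=np.zeros((m.shape[0],m.shape[1]),np.uint8)
            cv2.fillConvexPoly(q,np.round(hull*16).astype(np.int32),1,shift=4); t+=1-(q&m).sum()/max(1,(q|m).sum())
        return t
    best=None
    for a in a0+np.arange(0,np.pi/2,np.pi/12):
        p=[*P0,a]+([z0] if fz else [])
        sim=[p]+[list(np.array(p)+d) for d in np.diag([.006,.006,.15,.006][:len(p)])]
        r=minimize(cost,p,method="Nelder-Mead",options=dict(initial_simplex=sim,xatol=1e-4,fatol=1e-4))
        if best is None or r.fun<best.fun: best=r
    return best.x,best.fun
E
python3 - <<'E'
from h import *
V=[load("w2"),load("w3")]
for n,P in(("disc",(.463,.264)),("cross",(.4875,.118)),("bars",(.4646,-.0136))):
    print(n,*fitstamp(V,P),*fitstamp(V,P,fz=True))
def T(a,b): return tri([(V[0][1],a),(V[1][1],b)])
print("FR",T((524,37),(623,121)),"FL",T((217,67),(316,149)),"jawR",T((502,22),(604,115)),"jawL",T((239,52),(339,135)))
c=V[1][1]; print("hub",onz(c,(200,90),.073),"spot",onz(c,(288,60),.073), "FR",onz(c,(623,121),.012),"FL",onz(c,(316,149),.012))
E
```

```text
disc [ 0.468   0.2715 -0.0946] 0.20656536747586618 [ 0.4661  0.2756  1.4502 -0.0079] 0.15569212506330599
cross [ 0.4927  0.1214 -0.1555] 0.17593283770798562 [ 0.4919  0.122  -0.1546 -0.0061] 0.1362937062937063
bars [ 0.4686 -0.0113  0.966 ] 0.16617222219266514 [ 0.4669 -0.0138  0.9607 -0.0075] 0.1120521932447982
FR [ 0.5922 -0.147   0.009 ] FL [0.5649 0.1512 0.0094] jawR [ 0.5989 -0.1142  0.0311] jawL [0.5784 0.1287 0.0102]
hub [0.6159 0.2422 0.073 ] spot [0.6384 0.1709 0.073 ] FR [ 0.5932 -0.1456  0.012 ] FL [0.5662 0.1502 0.012 ]
```

Call:
send_rows:
  increments:
    - {"claw":-1,"dx":-0.04,"dy":0.04,"dz":0.1,"yaw":0.1}
    - {"claw":-1,"dx":-0.04,"dy":0.04,"dz":0.22,"yaw":0.1}
    - {"claw":-1,"dx":-0.04,"dy":0.04,"dz":0.22,"yaw":0.1}
    - {"claw":-1,"dx":-0.04,"dy":0.04,"dz":0.22,"yaw":0.1}
    - {"claw":-1,"dx":-0.04,"dy":0.04,"dz":0.22,"yaw":0.1}

```text
time: 3.18
tool_pos: [0.5026, 0.1224, 0.1754]
tool_rot: [-0.001, 0.997, -0.074, 0.003]
contact_force: [0.8, -0.5, 0.5]
gripper_width: 0.999
grasp_force: 0.0
```

```bash
python3 - <<'E'
from h import *
st(); v=wshot("w4"); P=(.492,.122)
t=manip.grab_frame("top"),cam("top")
m=brass(v[0],proj(v[1],[*P,.013])); print("area",m.sum())
print(*fitstamp([v],P),*fitstamp([v,t],P,fz=True),*fitstamp([t],P))
p=fitstamp([v],P)[0]
im=cv2.imread("pics/w4.png"); cs=cv2.findContours(m,0,2)[0]; cv2.drawContours(im,cs,-1,(0,0,255),1)
for i,j in((1,1),(1,-1),(-1,-1),(-1,1)):
    for h in(0,.026):
        a=p[2];q=proj(v[1],[p[0]+.022*(i*np.cos(a)-j*np.sin(a)),p[1]+.022*(i*np.sin(a)+j*np.cos(a)),h]); cv2.circle(im,tuple(int(x) for x in q),2,(255,0,0),-1)
u=proj(v[1],[*P,.013]).astype(int); y=max(0,u[1]-90);x=max(0,u[0]-120); cv2.imwrite("pics/w4c.png",cv2.resize(im[y:y+180,x:x+240],None,fx=3,fy=3))
E
```

```text
t 3.17 p [0.5026 0.1224 0.1754] yang -1.7183 F [ 0.7753 -0.5023  0.4884] w 0.999 g 0.0 j6 1.81
area 3648
[ 0.4919  0.1219 -0.1479] 0.05638903259182615 [ 0.4899  0.1221 -0.151  -0.0108] 0.6968677741331027 [0.4878 0.1065 0.7882] 0.67578125
```

View pics/w4c.png

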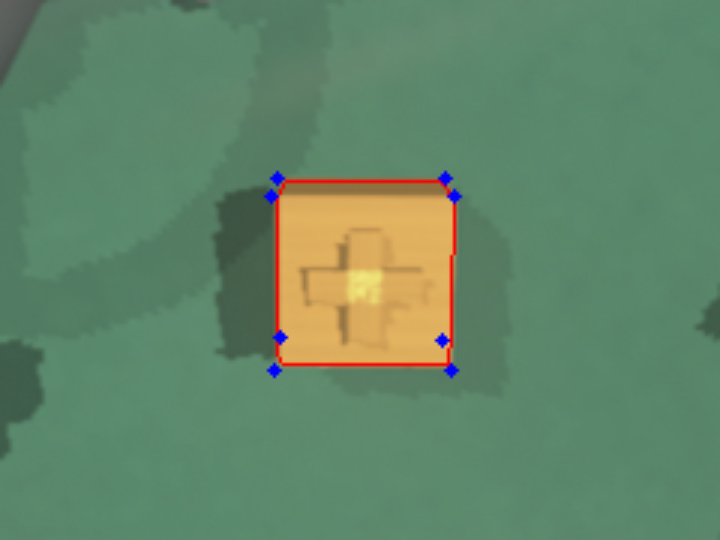

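The cuboid fit lines up with the cross stamp's outline. Going down to grasp it.

Call:
send_rows:
  increments:
    - {"claw":-1,"dx":-0.02,"dy":0.004,"dz":0.12,"yaw":0}
    - {"claw":-1,"dx":-0.02,"dy":0.004,"dz":0.24,"yaw":0}
    - {"claw":-1,"dx":-0.02,"dy":0.004,"dz":0.3,"yaw":0}
    - {"claw":-1,"dx":-0.02,"dy":0.004,"dz":0.34,"yaw":0}
    - {"claw":-1,"dx":-0.02,"dy":0.004,"dz":0.34,"yaw":0}
    - {"claw":1,"dx":-0.02,"dy":0.004,"dz":0.34,"yaw":0}
    - {"claw":1,"dx":-0.02,"dy":0.004,"dz":0.34,"yaw":0}
    - {"claw":1,"dx":-0.02,"dy":0.004,"dz":0.34,"yaw":0}
    - {"claw":1,"dx":-0.02,"dy":0.004,"dz":0.34,"yaw":0}
    - {"claw":1,"dx":-0.02,"dy":0.004,"dz":0.34,"yaw":0}
    - {"claw":1,"dx":-0.02,"dy":0.004,"dz":0.34,"yaw":0}

```text
time: 4.65
tool_pos: [0.4917, 0.122, 0.0031]
tool_rot: [-0.0, 0.997, -0.073, 0.002]
contact_force: [0.2, 0.3, 5.7]
gripper_width: 0.502
grasp_force: 63.7
```

```bash
python3 - <<'E'
from h import *
st(); go([.545,.01,.17],.091-np.pi/2)
E
```

```text
t 4.65 p [0.4917 0.122  0.0031] yang -1.7179 F [0.232  0.2522 5.7111] w 0.502 g 63.7 j6 1.81
go [ 0.1393  0.2058 -0.3334] yaw -0.1587
```

Call:
send_rows:
  increments:
    - {"claw":1,"dx":0,"dy":0,"dz":-0.11,"yaw":0}
    - {"claw":1,"dx":0,"dy":0,"dz":-0.22,"yaw":0}
    - {"claw":1,"dx":0.06,"dy":0.09,"dz":-0.3,"yaw":-0.1}
    - {"claw":1,"dx":0.14,"dy":0.2,"dz":-0.33,"yaw":-0.16}
    - {"claw":1,"dx":0.14,"dy":0.2,"dz":-0.33,"yaw":-0.16}
    - {"claw":1,"dx":0.14,"dy":0.2,"dz":-0.33,"yaw":-0.16}
    - {"claw":1,"dx":0.14,"dy":0.2,"dz":-0.33,"yaw":-0.16}

```text
time: 5.52
tool_pos: [0.5432, 0.0139, 0.1646]
tool_rot: [-0.001, 0.999, 0.047, -0.002]
contact_force: [0.6, -0.7, -2.5]
gripper_width: 0.5
grasp_force: 62.8
```

```bash
python3 - <<'E'
from h import *
st(); wshot("w5")
E
```

```text
t 5.53 p [0.5432 0.0139 0.1646] yang -1.4772 F [ 0.556  -0.6741 -2.5343] w 0.5 g 62.8 j6 1.37
```

View pics/w5.png

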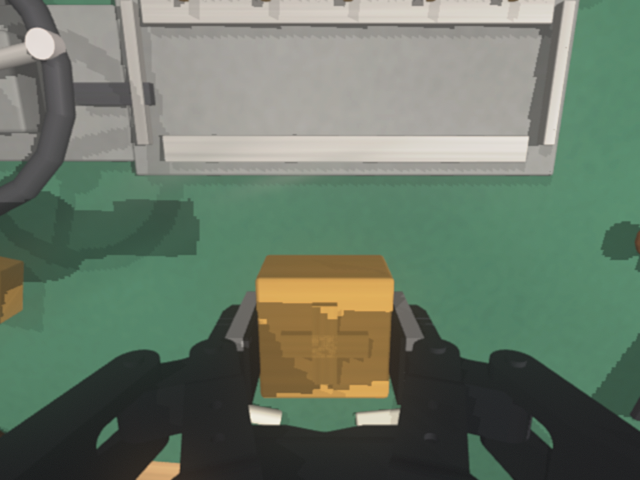

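w5: the stamp is held and level, and the bed lines up with the tool. The fence's inner top edge runs (143,24)–(550,24), the jaw's inner top edge (163,136)–(527,136), and the slab front corners are (138,175) and (553,174).

```bash
python3 - <<'E'
from h import *
im,c=load("w5")
pts=dict(fL=((150,24),.020),fR=((545,24),.020),jL=((163,136),.020),jR=((527,136),.020),sL=((138,175),.012),sR=((553,174),.012))
W={k:onz(c,*v)[:2] for k,v in pts.items()}; print(W)
for a,b in("fL","fR"),("jL","jR"),("sL","sR"):
    d=W[a]-W[b]; print(a,np.linalg.norm(d),np.arctan2(-d[0],d[1]))
d=W["sL"]-W["sR"]; d/=np.linalg.norm(d); n=np.array([d[1],-d[0]]); th=np.arctan2(n[1],n[0])
m=(W["sL"]+W["sR"])/2
print("n",n,"th",th,"fence",(W["fL"]-m)@n,(W["fR"]-m)@n,"jaw",(W["jL"]-m)@n,(W["jR"]-m)@n)
fd=((W["fL"]-m)@n+(W["fR"]-m)@n)/2
mid=m+n*(fd-.0245); print("mid",mid)
tgt=mid-n*.008; print("tgt",tgt)
for y in(.08,0,-.08): print(y,tgt+d*y)
go([*tgt,.12],th-np.pi/2); go([*tgt,.016],th-np.pi/2)
# held stamp: front-top edge of underside etc
for z in (.1646+.0,.1646+.026): print(z,onz(c,(324,279),z)[:2],onz(c,(324,256),z)[:2],onz(c,(324,397),z)[:2])
E
```

```text
{'fL': array([0.6626, 0.1363]), 'fR': array([ 0.6859, -0.1124]), 'jL': array([0.5942, 0.129 ]), 'jR': array([ 0.6174, -0.1167]), 'sL': array([0.5648, 0.1503]), 'sR': array([ 0.5934, -0.145 ])}
fL 0.24971570725307074 0.09330778788957002
jL 0.2468383248499675 0.09386409595375439
sL 0.2966807303122013 0.09647164115129812
n [0.9954 0.0963] th 0.09647164115129812 fence 0.0960069946068201 0.09521693207000764 jaw 0.027257969361194467 0.02661432800204703
mid [0.6499 0.0095]
tgt [0.6419 0.0087]
0.08 [0.6342 0.0883]
0 [0.6419 0.0087]
-0.08 [ 0.6496 -0.0709]
go [0.1956 0.0291 0.089 ] yaw -0.0016
go [0.1961 0.0292 0.297 ] yaw -0.0016
0.1646 [0.5576 0.0154] [0.5666 0.0163] [0.5069 0.0106]
0.1906 [0.5678 0.0163] [0.5751 0.017 ] [0.5263 0.0124]
```

Call:
send_rows:
  increments:
    - {"claw":1,"dx":0.1,"dy":0.015,"dz":0,"yaw":0}
    - {"claw":1,"dx":0.188,"dy":0.029,"dz":0.0,"yaw":0}
    - {"claw":1,"dx":0.188,"dy":0.029,"dz":0.1,"yaw":0}
    - {"claw":1,"dx":0.188,"dy":0.029,"dz":0.2,"yaw":0}
    - {"claw":1,"dx":0.188,"dy":0.029,"dz":0.26,"yaw":0}
    - {"claw":1,"dx":0.188,"dy":0.029,"dz":0.29,"yaw":0}
    - {"claw":1,"dx":0.188,"dy":0.029,"dz":0.29,"yaw":0}
    - {"claw":1,"dx":0.188,"dy":0.029,"dz":0.29,"yaw":0}

```text
time: 6.58
tool_pos: [0.641, 0.0071, 0.0233]
tool_rot: [0.0, 0.999, 0.047, 0.002]
contact_force: [0.7, 0.3, -2.3]
gripper_width: 0.502
grasp_force: 68.1
```

Call:
send_rows:
  increments:
    - {"claw":1,"dx":-0.004,"dy":0,"dz":0.015,"yaw":0}
    - {"claw":1,"dx":-0.004,"dy":0,"dz":0.015,"yaw":0}
    - {"claw":-0.35,"dx":-0.004,"dy":0,"dz":0.015,"yaw":0}
    - {"claw":-0.35,"dx":-0.004,"dy":0,"dz":0.015,"yaw":0}
    - {"claw":-0.35,"dx":-0.004,"dy":0,"dz":0.015,"yaw":0}
    - {"claw":-0.35,"dx":-0.004,"dy":0,"dz":-0.08,"yaw":0}
    - {"claw":-0.35,"dx":-0.004,"dy":0,"dz":-0.2,"yaw":0}
    - {"claw":-1,"dx":-0.004,"dy":0,"dz":-0.26,"yaw":0}
    - {"claw":-1,"dx":-0.004,"dy":0,"dz":-0.26,"yaw":0}

```text
time: 7.7
tool_pos: [0.6399, 0.0066, 0.1555]
tool_rot: [0.001, 0.999, 0.046, 0.004]
contact_force: [-0.4, 0.1, -0.5]
gripper_width: 0.998
grasp_force: 0.0
```

```bash
python3 - <<'E'
from h import *
st(); v=wshot("w6")
print(fitstamp([v],(.64,.009),z0=.012))
go([.49,.262,.16],-.1-np.pi/2)
E
```

```text
t 7.7 p [0.6399 0.0066 0.1555] yang -1.4779 F [-0.3893  0.1086 -0.4968] w 0.998 g 0.0 j6 1.37
(array([0.639 , 0.0074, 1.6416]), np.float64(0.08885232414644184))
go [-0.248  -0.5359 -0.0157] yaw 0.1285
```

Call:
send_rows:
  increments:
    - {"claw":-1,"dx":-0.25,"dy":-0.54,"dz":-0.015,"yaw":0.13}
    - {"claw":-1,"dx":-0.25,"dy":-0.54,"dz":-0.015,"yaw":0.13}
    - {"claw":-1,"dx":-0.25,"dy":-0.54,"dz":-0.015,"yaw":0.13}
    - {"claw":-1,"dx":-0.25,"dy":-0.54,"dz":-0.015,"yaw":0.13}
    - {"claw":-1,"dx":-0.25,"dy":-0.54,"dz":-0.015,"yaw":0.13}
    - {"claw":-1,"dx":-0.25,"dy":-0.54,"dz":-0.015,"yaw":0.13}
    - {"claw":-1,"dx":-0.25,"dy":-0.54,"dz":-0.015,"yaw":0.13}
    - {"claw":-1,"dx":-0.25,"dy":-0.54,"dz":-0.015,"yaw":0.13}

```text
time: 8.75
tool_pos: [0.4884, 0.2629, 0.1579]
tool_rot: [0.0, 0.999, -0.052, -0.001]
contact_force: [-0.5, -0.4, -0.2]
gripper_width: 0.999
grasp_force: 0.0
```

```bash
python3 - <<'E'
from h import *
s=st(); v=wshot("w7")
p,f=fitstamp([v],(.468,.2715)); print(p,f); a=(p[2]+np.pi/4)%(np.pi/2)-np.pi/4; print(a)
go([p[0],p[1],.005],a-np.pi/2)
E
```

```text
t 8.75 p [0.4884 0.2629 0.1579] yang -1.6747 F [-0.4934 -0.4076 -0.2265] w 0.999 g 0.0 j6 2.03
[ 0.4673  0.272  -0.1309] 0.06534287693373353
-0.13092481268653888
go [-0.0439 -0.0139  0.3063] yaw 0.0179
```

Call:
send_rows:
  increments:
    - {"claw":-1,"dx":-0.044,"dy":-0.014,"dz":0.1,"yaw":0.018}
    - {"claw":-1,"dx":-0.044,"dy":-0.014,"dz":0.2,"yaw":0.018}
    - {"claw":-1,"dx":-0.044,"dy":-0.014,"dz":0.27,"yaw":0.018}
    - {"claw":-1,"dx":-0.044,"dy":-0.014,"dz":0.306,"yaw":0.018}
    - {"claw":-1,"dx":-0.044,"dy":-0.014,"dz":0.306,"yaw":0.018}
    - {"claw":1,"dx":-0.044,"dy":-0.014,"dz":0.306,"yaw":0.018}
    - {"claw":1,"dx":-0.044,"dy":-0.014,"dz":0.306,"yaw":0.018}
    - {"claw":1,"dx":-0.044,"dy":-0.014,"dz":0.306,"yaw":0.018}
    - {"claw":1,"dx":-0.044,"dy":-0.014,"dz":0.306,"yaw":0.018}
    - {"claw":1,"dx":-0.044,"dy":-0.014,"dz":0.306,"yaw":0.018}
    - {"claw":1,"dx":-0.044,"dy":-0.014,"dz":0.306,"yaw":0.018}
    - {"claw":1,"dx":-0.044,"dy":-0.014,"dz":0.2,"yaw":0.018}
    - {"claw":1,"dx":-0.044,"dy":-0.014,"dz":0.08,"yaw":0.018}
    - {"claw":1,"dx":-0.044,"dy":-0.014,"dz":0.0,"yaw":0.018}
    - {"claw":1,"dx":-0.044,"dy":-0.014,"dz":0.0,"yaw":0.018}

```text
time: 10.68
tool_pos: [0.4692, 0.2743, 0.1632]
tool_rot: [-0.002, 0.998, -0.064, 0.004]
contact_force: [0.5, -0.4, -1.5]
gripper_width: 0.502
grasp_force: 63.0
```

```bash
python3 - <<'E'
from h import *
st(); th=.0955; n=np.array([np.cos(th),np.sin(th)]); d=np.array([-n[1],n[0]]); mid=np.array([.6499,.0095])
t=mid-n*.013+d*.082; print(t); go([*t,.16],th-np.pi/2)
E
```

```text
t 10.68 p [0.4692 0.2743 0.1632] yang -1.6998 F [ 0.4995 -0.4268 -1.4571] w 0.502 g 63.0 j6 2.09
[0.6291 0.0899]
go [0.3646 0.3246 0.0076] yaw -0.1497
```

Call:
send_rows:
  increments:
    - {"claw":1,"dx":0.12,"dy":0.11,"dz":0.0,"yaw":-0.05}
    - {"claw":1,"dx":0.2,"dy":0.18,"dz":0.0,"yaw":-0.1}
    - {"claw":1,"dx":0.29,"dy":0.26,"dz":0.0,"yaw":-0.15}
    - {"claw":1,"dx":0.364,"dy":0.324,"dz":0.0,"yaw":-0.15}
    - {"claw":1,"dx":0.364,"dy":0.324,"dz":0.0,"yaw":-0.15}
    - {"claw":1,"dx":0.364,"dy":0.324,"dz":0.0,"yaw":-0.15}
    - {"claw":1,"dx":0.364,"dy":0.324,"dz":0.1,"yaw":-0.15}
    - {"claw":1,"dx":0.364,"dy":0.324,"dz":0.2,"yaw":-0.15}
    - {"claw":1,"dx":0.364,"dy":0.324,"dz":0.25,"yaw":-0.15}
    - {"claw":1,"dx":0.364,"dy":0.324,"dz":0.28,"yaw":-0.15}
    - {"claw":1,"dx":0.364,"dy":0.324,"dz":0.28,"yaw":-0.15}

```text
time: 12.05
tool_pos: [0.6264, 0.0905, 0.0197]
tool_rot: [-0.0, 0.999, 0.049, 0.0]
contact_force: [0.1, -0.8, -2.2]
gripper_width: 0.5
grasp_force: 63.9
```

```bash
python3 - <<'E'
from h import *
st(); th=.0955; n=np.array([np.cos(th),np.sin(th)]); d=np.array([-n[1],n[0]]); mid=np.array([.6499,.0095])
t=mid-n*.013+d*.082; print(t); go([*t,.0165],th-np.pi/2)
E
```

```text
t 12.05 p [0.6264 0.0905 0.0197] yang -1.4732 F [ 0.122  -0.8348 -2.2491] w 0.5 g 63.9 j6 1.5
[0.6291 0.0899]
go [0.0054 0.0017 0.0064] yaw 0.0014
```

Call:
send_rows:
  increments:
    - {"claw":1,"dx":0.005,"dy":0.002,"dz":0.006,"yaw":0}
    - {"claw":1,"dx":0.005,"dy":0.002,"dz":0.007,"yaw":0}
    - {"claw":-0.35,"dx":0.005,"dy":0.002,"dz":0.007,"yaw":0}
    - {"claw":-0.35,"dx":0.005,"dy":0.002,"dz":0.007,"yaw":0}
    - {"claw":-0.35,"dx":0.005,"dy":0.002,"dz":0.007,"yaw":0}
    - {"claw":-0.35,"dx":0.005,"dy":0.002,"dz":-0.08,"yaw":0}
    - {"claw":-0.35,"dx":0.005,"dy":0.002,"dz":-0.2,"yaw":0}
    - {"claw":-1,"dx":0.005,"dy":0.002,"dz":-0.27,"yaw":0}
    - {"claw":-1,"dx":0.005,"dy":0.002,"dz":-0.27,"yaw":0}

```text
time: 13.18
tool_pos: [0.6318, 0.0884, 0.1585]
tool_rot: [0.0, 0.999, 0.048, 0.004]
contact_force: [-0.6, -0.6, -0.1]
gripper_width: 1.003
grasp_force: 0.0
```

```bash
python3 - <<'E'
from h import *
st(); v=wshot("w8")
print(fitstamp([v],(.634,.09),z0=.012),fitstamp([v],(.64,.008),z0=.012))
go([.485,-.01,.16],.966-np.pi/2-np.pi/2)
E
```

```text
t 13.18 p [0.6318 0.0884 0.1585] yang -1.475 F [-0.5794 -0.555  -0.1351] w 1.003 g 0.0 j6 1.5
(array([0.6288, 0.0902, 0.0963]), np.float64(0.0915789473684211)) (array([0.6388, 0.0077, 1.6653]), np.float64(0.10340239498194259))
go [-0.3076  0.1681 -0.0101] yaw 0.467
```

Call:
send_rows:
  increments:
    - {"claw":-1,"dx":-0.31,"dy":0.17,"dz":-0.01,"yaw":0.467}
    - {"claw":-1,"dx":-0.31,"dy":0.17,"dz":-0.01,"yaw":0.467}
    - {"claw":-1,"dx":-0.31,"dy":0.17,"dz":-0.01,"yaw":0.467}
    - {"claw":-1,"dx":-0.31,"dy":0.17,"dz":-0.01,"yaw":0.467}
    - {"claw":-1,"dx":-0.31,"dy":0.17,"dz":-0.01,"yaw":0.467}
    - {"claw":-1,"dx":-0.31,"dy":0.17,"dz":-0.01,"yaw":0.467}
    - {"claw":-1,"dx":-0.31,"dy":0.17,"dz":-0.01,"yaw":0.467}

```text
time: 14.1
tool_pos: [0.4831, -0.0108, 0.1583]
tool_rot: [0.0, 0.955, -0.297, -0.001]
contact_force: [-0.1, 0.3, -0.4]
gripper_width: 0.999
grasp_force: 0.0
```

```bash
python3 - <<'E'
from h import *
s=st(); v=wshot("w9")
p,f=fitstamp([v],(.468,-.0115)); print(p,f)
go([p[0],p[1],.005],p[2])
E
```

```text
t 14.1 p [ 0.4831 -0.0108  0.1583] yang -2.1737 F [-0.0586  0.2516 -0.3788] w 0.999 g 0.0 j6 2.0
[ 0.4687 -0.0119  0.9667] 0.05331179321486268
go [-0.0223  0.0183  0.3069] yaw 0.0006
```

Call:
send_rows:
  increments:
    - {"claw":-1,"dx":-0.022,"dy":0.018,"dz":0.1,"yaw":0}
    - {"claw":-1,"dx":-0.022,"dy":0.018,"dz":0.2,"yaw":0}
    - {"claw":-1,"dx":-0.022,"dy":0.018,"dz":0.27,"yaw":0}
    - {"claw":-1,"dx":-0.022,"dy":0.018,"dz":0.306,"yaw":0}
    - {"claw":-1,"dx":-0.022,"dy":0.018,"dz":0.306,"yaw":0}
    - {"claw":1,"dx":-0.022,"dy":0.018,"dz":0.306,"yaw":0}
    - {"claw":1,"dx":-0.022,"dy":0.018,"dz":0.306,"yaw":0}
    - {"claw":1,"dx":-0.022,"dy":0.018,"dz":0.306,"yaw":0}
    - {"claw":1,"dx":-0.022,"dy":0.018,"dz":0.306,"yaw":0}
    - {"claw":1,"dx":-0.022,"dy":0.018,"dz":0.306,"yaw":0}
    - {"claw":1,"dx":-0.022,"dy":0.018,"dz":0.306,"yaw":0}
    - {"claw":1,"dx":-0.022,"dy":0.018,"dz":0.2,"yaw":0}
    - {"claw":1,"dx":-0.022,"dy":0.018,"dz":0.08,"yaw":0}
    - {"claw":1,"dx":-0.022,"dy":0.018,"dz":0.0,"yaw":0}
    - {"claw":1,"dx":-0.022,"dy":0.018,"dz":0.0,"yaw":0}

```text
time: 16.02
tool_pos: [0.471, -0.0126, 0.1626]
tool_rot: [-0.0, 0.955, -0.298, 0.004]
contact_force: [0.4, -0.2, -2.3]
gripper_width: 0.502
grasp_force: 62.9
```

```bash
python3 - <<'E'
from h import *
st(); th=.0955; n=np.array([np.cos(th),np.sin(th)]); d=np.array([-n[1],n[0]]); mid=np.array([.6499,.0095])
t=mid-n*.013-d*.082; print(t); go([*t,.16],th-np.pi/2)
E
```

```text
t 16.02 p [ 0.471  -0.0126  0.1626] yang -2.1754 F [ 0.3623 -0.1733 -2.3365] w 0.502 g 62.9 j6 1.99
[ 0.6448 -0.0734]
go [ 0.355  -0.0975  0.008 ] yaw -0.4667
```

Call:
send_rows:
  increments:
    - {"claw":1,"dx":0.1,"dy":-0.03,"dz":0.0,"yaw":-0.12}
    - {"claw":1,"dx":0.2,"dy":-0.055,"dz":0.0,"yaw":-0.24}
    - {"claw":1,"dx":0.29,"dy":-0.08,"dz":0.0,"yaw":-0.36}
    - {"claw":1,"dx":0.355,"dy":-0.097,"dz":0.0,"yaw":-0.467}
    - {"claw":1,"dx":0.355,"dy":-0.097,"dz":0.0,"yaw":-0.467}
    - {"claw":1,"dx":0.355,"dy":-0.097,"dz":0.0,"yaw":-0.467}
    - {"claw":1,"dx":0.355,"dy":-0.097,"dz":0.1,"yaw":-0.467}
    - {"claw":1,"dx":0.355,"dy":-0.097,"dz":0.2,"yaw":-0.467}
    - {"claw":1,"dx":0.355,"dy":-0.097,"dz":0.25,"yaw":-0.467}
    - {"claw":1,"dx":0.355,"dy":-0.097,"dz":0.28,"yaw":-0.467}
    - {"claw":1,"dx":0.355,"dy":-0.097,"dz":0.28,"yaw":-0.467}

```text
time: 17.4
tool_pos: [0.6425, -0.073, 0.0199]
tool_rot: [0.0, 0.999, 0.048, 0.001]
contact_force: [0.1, 0.1, -1.6]
gripper_width: 0.497
grasp_force: 63.2
```

```bash
python3 - <<'E'
from h import *
st(); th=.0955; n=np.array([np.cos(th),np.sin(th)]); d=np.array([-n[1],n[0]]); mid=np.array([.6499,.0095])
t=mid-n*.013-d*.082; print(t); go([*t,.0165],th-np.pi/2)
E
```

```text
t 17.4 p [ 0.6425 -0.073   0.0199] yang -1.4752 F [ 0.0555  0.0611 -1.5551] w 0.497 g 63.2 j6 1.25
[ 0.6448 -0.0734]
go [0.0045 0.0013 0.0068] yaw 0.0
```

Call:
send_rows:
  increments:
    - {"claw":1,"dx":0.005,"dy":0.001,"dz":0.007,"yaw":0}
    - {"claw":1,"dx":0.005,"dy":0.001,"dz":0.007,"yaw":0}
    - {"claw":-0.35,"dx":0.005,"dy":0.001,"dz":0.007,"yaw":0}
    - {"claw":-0.35,"dx":0.005,"dy":0.001,"dz":0.007,"yaw":0}
    - {"claw":-0.35,"dx":0.005,"dy":0.001,"dz":0.007,"yaw":0}
    - {"claw":-0.35,"dx":0.005,"dy":0.001,"dz":-0.08,"yaw":0}
    - {"claw":-0.35,"dx":0.005,"dy":0.001,"dz":-0.2,"yaw":0}
    - {"claw":-0.6,"dx":-0.04,"dy":-0.1,"dz":-0.3,"yaw":0}
    - {"claw":-0.6,"dx":-0.04,"dy":-0.22,"dz":-0.38,"yaw":0}
    - {"claw":-0.6,"dx":-0.04,"dy":-0.3,"dz":-0.38,"yaw":0}
    - {"claw":-0.6,"dx":-0.04,"dy":-0.3,"dz":-0.38,"yaw":0}
    - {"claw":-0.6,"dx":-0.04,"dy":-0.3,"dz":-0.38,"yaw":0}

```text
time: 18.9
tool_pos: [0.6079, 0.074, 0.2081]
tool_rot: [0.0, 0.999, 0.048, -0.0]
contact_force: [-0.3, -1.0, -0.2]
gripper_width: 0.799
grasp_force: 0.0
```

```bash
python3 - <<'E'
from h import *
st(); v=wshot("w10")
for g in((.634,.09),(.64,.008),(.645,-.073)): print(fitstamp([v],g,z0=.012))
E
```

```text
t 18.9 p [0.6079 0.074  0.2081] yang -1.4745 F [-0.3348 -0.9817 -0.2461] w 0.799 g 0.0 j6 1.47
(array([0.6289, 0.09  , 0.0661]), np.float64(0.1014697569248163))
(array([0.6398, 0.0077, 0.054 ]), np.float64(0.13569937369519836))
(array([ 0.6454, -0.0727,  1.597 ]), np.float64(0.09877416313059872))
```

View pics/w10.png

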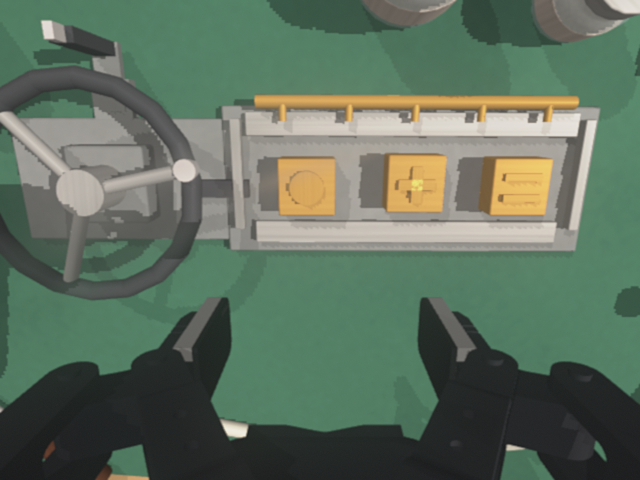

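w10: all three stamps stand square in the bed, at (307,186), (415,184) and (517,186). The hub is at (80,192), the spot at (185,170), and the rim and pointer are in view.

```bash
python3 - <<'E'
from h import *
c3,c5,c10=[load(w)[1] for w in("w3","w5","w10")]
H=tri([(c3,(200,90)),(c10,(80,192))]); S=tri([(c3,(288,60)),(c5,(42,43)),(c10,(185,170))]); print("hub",H,"spot",S)
# rim fit: ring mid circle r=.075 extents in w10/w3; outer edge r .082
for nm,c,uv in(("3",c3,(200,90)),("10",c10,(80,192))): print(nm,onz(c,uv,.074))
for c,uv in((c3,(288,60)),(c5,(42,43)),(c10,(185,170))): print(onz(c,uv,.073))
# rim outer edge: w3 left x=103,right 300 ,bottom 188 ; w10 right 202, bottom 299
for c,uv in((c3,(103,90)),(c3,(300,90)),(c3,(205,189)),(c10,(202,195)),(c10,(97,299)),(c10,(60,67))): print("rim",onz(c,uv,.066))
E
```

```text
hub [0.6163 0.2428 0.0715] spot [0.6387 0.1708 0.0737]
3 [0.6159 0.2418 0.074 ]
10 [0.6171 0.2416 0.074 ]
[0.6384 0.1708 0.073 ]
[0.6391 0.1712 0.073 ]
[0.6387 0.171  0.073 ]
rim [0.6163 0.3238 0.066 ]
rim [0.6166 0.162  0.066 ]
rim [0.5348 0.2463 0.066 ]
rim [0.6214 0.1614 0.066 ]
rim [0.5347 0.2388 0.066 ]
rim [0.696  0.2538 0.066 ]
```

Call:
send_rows:
  increments:
    - {"claw":0.2,"dx":0,"dy":-0.1,"dz":0.0,"yaw":-1}
    - {"claw":0.2,"dx":0,"dy":-0.19,"dz":0.1,"yaw":-1}
    - {"claw":0.2,"dx":0,"dy":-0.19,"dz":0.14,"yaw":-1}
    - {"claw":0.2,"dx":0,"dy":-0.19,"dz":0.14,"yaw":-1}
    - {"claw":0.2,"dx":0,"dy":-0.19,"dz":0.14,"yaw":-1}
    - {"claw":0.2,"dx":0,"dy":-0.19,"dz":0.14,"yaw":-1}
    - {"claw":0.2,"dx":0,"dy":-0.19,"dz":0.14,"yaw":-1}
    - {"claw":0.2,"dx":0,"dy":-0.19,"dz":0.14,"yaw":-1}
    - {"claw":0.2,"dx":0,"dy":-0.19,"dz":0.14,"yaw":-1}

```text
time: 20.08
tool_pos: [0.599, 0.1672, 0.1377]
tool_rot: [-0.0, 0.7, 0.714, -0.001]
contact_force: [0.6, 0.1, 1.2]
gripper_width: 0.405
grasp_force: 0.0
```

```bash
cat >> h.py <<'E'
HUB=np.array([.6165,.2425])
def rim(a,z,r=.075):
    a=np.radians(a); return [*(HUB+r*np.array([np.cos(a),np.sin(a)])),z]
def goa(P,ang):  # no wrap mod pi: exact tool-y angle
    s=manip.state(); M=rot(s["tool_rot"]); d=M.T@(np.array(P)-s["tool_pos"])/0.5
    a=np.arctan2(M[1,1],M[0,1]); y=-((ang-a+np.pi)%(2*np.pi)-np.pi)/1.5; print("goa",np.round(d,4),"yaw",round(y,4)); return d,y
def arc(a0,a1,n):  # rows for turning about HUB from rim angle a0 to a1 (deg, cw decreasing), from the measured pose
    s=manip.state(); M=rot(s["tool_rot"]); v=s["tool_pos"][:2]-HUB
    print("r",np.linalg.norm(v),"ang",np.degrees(np.arctan2(v[1],v[0])))
    for k in range(1,n+1):
        t=np.radians((a1-a0)*k/n); c,q=np.cos(t),np.sin(t); w=np.array([c*v[0]-q*v[1],q*v[0]+c*v[1]])-v
        d=M.T@np.r_[w,0]/.5; print('{"claw": 1, "dx": %.3f, "dy": %.3f, "dz": 0, "yaw": %.3f},'%(d[0],d[1],-t/1.5),end=" ")
E
python3 - <<'E'
from h import *
st(); goa(rim(-102,.047),np.radians(78))
E
```

```text
t 20.07 p [0.599  0.1672 0.1377] yang 0.0207 F [0.6367 0.0606 1.199 ] w 0.405 g 0.0 j6 0.13
goa [0.0038 0.0041 0.1813] yaw -0.8938
```

Call:
send_rows:
  increments:
    - {"claw":0.2,"dx":0.004,"dy":0.004,"dz":0,"yaw":-0.894}
    - {"claw":0.2,"dx":0.004,"dy":0.004,"dz":0,"yaw":-0.894}
    - {"claw":0.2,"dx":0.004,"dy":0.004,"dz":0,"yaw":-0.894}
    - {"claw":0.2,"dx":0.004,"dy":0.004,"dz":0,"yaw":-0.894}
    - {"claw":0.2,"dx":0.004,"dy":0.004,"dz":0,"yaw":-0.894}
    - {"claw":0.2,"dx":0.004,"dy":0.004,"dz":0,"yaw":-0.894}
    - {"claw":0.2,"dx":0.004,"dy":0.004,"dz":0,"yaw":-0.894}
    - {"claw":0.2,"dx":0.004,"dy":0.004,"dz":0.04,"yaw":-0.894}
    - {"claw":0.2,"dx":0.004,"dy":0.004,"dz":0.08,"yaw":-0.894}
    - {"claw":0.2,"dx":0.004,"dy":0.004,"dz":0.12,"yaw":-0.894}
    - {"claw":0.2,"dx":0.004,"dy":0.004,"dz":0.16,"yaw":-0.894}
    - {"claw":0.2,"dx":0.004,"dy":0.004,"dz":0.18,"yaw":-0.894}
    - {"claw":0.2,"dx":0.004,"dy":0.004,"dz":0.18,"yaw":-0.894}

```text
time: 21.7
tool_pos: [0.6003, 0.1707, 0.0475]
tool_rot: [-0.001, 0.102, 0.995, -0.0]
contact_force: [-0.4, 0.2, 0.3]
gripper_width: 0.401
grasp_force: 0.0
```

```bash
python3 - <<'E'
from h import *
st(); goa(rim(-102,.047),np.radians(78)); arc(0,-140,14)
E
```

```text
t 21.7 p [0.6003 0.1707 0.0475] yang 1.3658 F [-0.4285  0.231   0.2861] w 0.401 g 0.0 j6 -1.21
goa [-0.0018 -0.0029  0.001 ] yaw 0.0029
r 0.0735716016344782 ang -102.71556021994442
{"claw": 1, "dx": 0.026, "dy": 0.003, "dz": 0, "yaw": 0.116}, {"claw": 1, "dx": 0.050, "dy": 0.010, "dz": 0, "yaw": 0.233}, {"claw": 1, "dx": 0.073, "dy": 0.021, "dz": 0, "yaw": 0.349}, {"claw": 1, "dx": 0.094, "dy": 0.036, "dz": 0, "yaw": 0.465}, {"claw": 1, "dx": 0.112, "dy": 0.054, "dz": 0, "yaw": 0.582}, {"claw": 1, "dx": 0.126, "dy": 0.076, "dz": 0, "yaw": 0.698}, {"claw": 1, "dx": 0.137, "dy": 0.099, "dz": 0, "yaw": 0.814}, {"claw": 1, "dx": 0.143, "dy": 0.124, "dz": 0, "yaw": 0.931}, {"claw": 1, "dx": 0.145, "dy": 0.150, "dz": 0, "yaw": 1.047}, {"claw": 1, "dx": 0.142, "dy": 0.175, "dz": 0, "yaw": 1.164}, {"claw": 1, "dx": 0.135, "dy": 0.200, "dz": 0, "yaw": 1.280}, {"claw": 1, "dx": 0.124, "dy": 0.223, "dz": 0, "yaw": 1.396}, {"claw": 1, "dx": 0.109, "dy": 0.244, "dz": 0, "yaw": 1.513}, {"claw": 1, "dx": 0.090, "dy": 0.261, "dz": 0, "yaw": 1.629},
```

Call:
send_rows:
  increments:
    - {"claw":1,"dx":-0.001,"dy":-0.003,"dz":0,"yaw":0}
    - {"claw":1,"dx":-0.001,"dy":-0.003,"dz":0,"yaw":0}
    - {"claw":1,"dx":-0.001,"dy":-0.003,"dz":0,"yaw":0}
    - {"claw":1,"dx":-0.001,"dy":-0.003,"dz":0,"yaw":0}
    - {"claw":1,"dx":-0.001,"dy":-0.003,"dz":0,"yaw":0}

```text
time: 22.32
tool_pos: [0.602, 0.1694, 0.0499]
tool_rot: [0.001, 0.102, 0.995, 0.0]
contact_force: [0.3, 1.0, 3.7]
gripper_width: 0.149
grasp_force: 57.8
```

```bash
python3 - <<'E'
from h import *
st(); arc(0,-80,16)
E
```

```text
t 22.32 p [0.602  0.1694 0.0499] yang 1.366 F [0.2932 1.026  3.6508] w 0.149 g 57.8 j6 -1.21
r 0.07446680217014276 ang -101.19348627329295
{"claw": 1, "dx": 0.013, "dy": 0.000, "dz": 0, "yaw": 0.058}, {"claw": 1, "dx": 0.026, "dy": 0.002, "dz": 0, "yaw": 0.116}, {"claw": 1, "dx": 0.039, "dy": 0.005, "dz": 0, "yaw": 0.175}, {"claw": 1, "dx": 0.051, "dy": 0.009, "dz": 0, "yaw": 0.233}, {"claw": 1, "dx": 0.063, "dy": 0.013, "dz": 0, "yaw": 0.291}, {"claw": 1, "dx": 0.075, "dy": 0.019, "dz": 0, "yaw": 0.349}, {"claw": 1, "dx": 0.086, "dy": 0.026, "dz": 0, "yaw": 0.407}, {"claw": 1, "dx": 0.096, "dy": 0.034, "dz": 0, "yaw": 0.465}, {"claw": 1, "dx": 0.106, "dy": 0.043, "dz": 0, "yaw": 0.524}, {"claw": 1, "dx": 0.115, "dy": 0.052, "dz": 0, "yaw": 0.582}, {"claw": 1, "dx": 0.123, "dy": 0.062, "dz": 0, "yaw": 0.640}, {"claw": 1, "dx": 0.130, "dy": 0.073, "dz": 0, "yaw": 0.698}, {"claw": 1, "dx": 0.136, "dy": 0.085, "dz": 0, "yaw": 0.756}, {"claw": 1, "dx": 0.141, "dy": 0.097, "dz": 0, "yaw": 0.814}, {"claw": 1, "dx": 0.145, "dy": 0.109, "dz": 0, "yaw": 0.873}, {"claw": 1, "dx": 0.148, "dy": 0.122, "dz": 0, "yaw": 0.931},
```

Call:
send_rows:
  increments:
    - {"claw":1,"dx":0.013,"dy":0.0,"dz":0,"yaw":0.058}
    - {"claw":1,"dx":0.026,"dy":0.002,"dz":0,"yaw":0.116}
    - {"claw":1,"dx":0.039,"dy":0.005,"dz":0,"yaw":0.175}
    - {"claw":1,"dx":0.051,"dy":0.009,"dz":0,"yaw":0.233}
    - {"claw":1,"dx":0.063,"dy":0.013,"dz":0,"yaw":0.291}
    - {"claw":1,"dx":0.075,"dy":0.019,"dz":0,"yaw":0.349}

```text
time: 23.08
tool_pos: [0.5673, 0.1859, 0.0499]
tool_rot: [0.001, 0.357, 0.934, 0.0]
contact_force: [1.1, -0.7, 4.3]
gripper_width: 0.151
grasp_force: 58.1
```

```bash
python3 - <<'E'
from h import *
s=st(); print(s["ft_torque"]); arc(0,-80,16)
E
```

```text
t 23.07 p [0.5673 0.1859 0.0499] yang 0.8397 F [ 1.138  -0.6587  4.3124] w 0.151 g 58.1 j6 -0.65
[-0.152  -0.2161  0.0633]
r 0.07497575802191274 ang -130.9706293493165
{"claw": 1, "dx": 0.013, "dy": 0.000, "dz": 0, "yaw": 0.058}, {"claw": 1, "dx": 0.026, "dy": 0.002, "dz": 0, "yaw": 0.116}, {"claw": 1, "dx": 0.039, "dy": 0.004, "dz": 0, "yaw": 0.175}, {"claw": 1, "dx": 0.051, "dy": 0.008, "dz": 0, "yaw": 0.233}, {"claw": 1, "dx": 0.064, "dy": 0.013, "dz": 0, "yaw": 0.291}, {"claw": 1, "dx": 0.075, "dy": 0.019, "dz": 0, "yaw": 0.349}, {"claw": 1, "dx": 0.086, "dy": 0.026, "dz": 0, "yaw": 0.407}, {"claw": 1, "dx": 0.097, "dy": 0.034, "dz": 0, "yaw": 0.465}, {"claw": 1, "dx": 0.107, "dy": 0.042, "dz": 0, "yaw": 0.524}, {"claw": 1, "dx": 0.116, "dy": 0.052, "dz": 0, "yaw": 0.582}, {"claw": 1, "dx": 0.124, "dy": 0.062, "dz": 0, "yaw": 0.640}, {"claw": 1, "dx": 0.131, "dy": 0.073, "dz": 0, "yaw": 0.698}, {"claw": 1, "dx": 0.137, "dy": 0.084, "dz": 0, "yaw": 0.756}, {"claw": 1, "dx": 0.142, "dy": 0.096, "dz": 0, "yaw": 0.814}, {"claw": 1, "dx": 0.147, "dy": 0.109, "dz": 0, "yaw": 0.873}, {"claw": 1, "dx": 0.150, "dy": 0.122, "dz": 0, "yaw": 0.931},
```

Forces stay small; carry on with 80° more.

Call:
send_rows:
  increments:
    - {"claw":1,"dx":0.013,"dy":0.0,"dz":0,"yaw":0.058}
    - {"claw":1,"dx":0.026,"dy":0.002,"dz":0,"yaw":0.116}
    - {"claw":1,"dx":0.039,"dy":0.004,"dz":0,"yaw":0.175}
    - {"claw":1,"dx":0.051,"dy":0.008,"dz":0,"yaw":0.233}
    - {"claw":1,"dx":0.064,"dy":0.013,"dz":0,"yaw":0.291}
    - {"claw":1,"dx":0.075,"dy":0.019,"dz":0,"yaw":0.349}
    - {"claw":1,"dx":0.086,"dy":0.026,"dz":0,"yaw":0.407}
    - {"claw":1,"dx":0.097,"dy":0.034,"dz":0,"yaw":0.465}
    - {"claw":1,"dx":0.107,"dy":0.042,"dz":0,"yaw":0.524}
    - {"claw":1,"dx":0.116,"dy":0.052,"dz":0,"yaw":0.582}
    - {"claw":1,"dx":0.124,"dy":0.062,"dz":0,"yaw":0.64}
    - {"claw":1,"dx":0.131,"dy":0.073,"dz":0,"yaw":0.698}
    - {"claw":1,"dx":0.137,"dy":0.084,"dz":0,"yaw":0.756}
    - {"claw":1,"dx":0.142,"dy":0.096,"dz":0,"yaw":0.814}
    - {"claw":1,"dx":0.147,"dy":0.109,"dz":0,"yaw":0.873}
    - {"claw":1,"dx":0.15,"dy":0.122,"dz":0,"yaw":0.931}

```text
time: 25.08
tool_pos: [0.5519, 0.2808, 0.0499]
tool_rot: [0.001, 0.874, 0.485, -0.0]
contact_force: [0.2, -4.3, 5.9]
gripper_width: 0.149
grasp_force: 58.5
```

```bash
python3 - <<'E'
from h import *
s=st(); print(s["ft_torque"]); arc(0,-30,6)
E
```

```text
t 25.07 p [0.5519 0.2808 0.0499] yang -0.5572 F [ 0.2002 -4.3234  5.9293] w 0.149 g 58.5 j6 0.91
[-0.6418  0.1051 -0.1258]
r 0.07510091074993862 ang 149.37683307680112
{"claw": 1, "dx": 0.013, "dy": 0.000, "dz": 0, "yaw": 0.058}, {"claw": 1, "dx": 0.026, "dy": 0.002, "dz": 0, "yaw": 0.116}, {"claw": 1, "dx": 0.039, "dy": 0.004, "dz": 0, "yaw": 0.175}, {"claw": 1, "dx": 0.052, "dy": 0.008, "dz": 0, "yaw": 0.233}, {"claw": 1, "dx": 0.064, "dy": 0.013, "dz": 0, "yaw": 0.291}, {"claw": 1, "dx": 0.076, "dy": 0.018, "dz": 0, "yaw": 0.349},
```

Call:
send_rows:
  increments:
    - {"claw":1,"dx":0.013,"dy":0.0,"dz":0,"yaw":0.058}
    - {"claw":1,"dx":0.026,"dy":0.002,"dz":0,"yaw":0.116}
    - {"claw":1,"dx":0.039,"dy":0.004,"dz":0,"yaw":0.175}
    - {"claw":1,"dx":0.052,"dy":0.008,"dz":0,"yaw":0.233}
    - {"claw":1,"dx":0.064,"dy":0.013,"dz":0,"yaw":0.291}
    - {"claw":1,"dx":0.076,"dy":0.018,"dz":0,"yaw":0.349}
    - {"claw":1,"dx":0.076,"dy":0.018,"dz":0,"yaw":0.349}
    - {"claw":0.2,"dx":0.076,"dy":0.018,"dz":0,"yaw":0.349}
    - {"claw":0.2,"dx":0.076,"dy":0.018,"dz":0,"yaw":0.349}
    - {"claw":0.2,"dx":0.076,"dy":0.018,"dz":0,"yaw":0.349}
    - {"claw":0.2,"dx":0.076,"dy":0.018,"dz":-0.1,"yaw":0.349}
    - {"claw":0.2,"dx":0.076,"dy":0.018,"dz":-0.2,"yaw":0.349}
    - {"claw":0.2,"dx":0.076,"dy":0.018,"dz":-0.2,"yaw":0.349}

```text
time: 26.7
tool_pos: [0.5818, 0.3107, 0.1552]
tool_rot: [-0.001, 0.97, 0.244, 0.005]
contact_force: [0.8, -0.4, 0.1]
gripper_width: 0.403
grasp_force: 0.0
```

```bash
python3 - <<'E'
from h import *
s=st(); print("turned to",np.degrees(np.arctan2(*(s["tool_pos"][:2]-HUB)[::-1]))); goa(rim(-62,.15),np.radians(118))
def spot(c,im):  # bright white blob on the rim ring, several candidates
    out=[]
    for a in range(0,360,2):
        u=proj(c,rim(a,.073)); x,y=int(round(u[0])),int(round(u[1]))
        if 2<x<637 and 2<y<477: out.append((a,int(im[y-1:y+2,x-1:x+2].mean())))
    return out
im=manip.grab_frame("top"); o=spot(cam("top"),im); print([p for p in o if p[1]>110])
E
```

```text
t 26.7 p [0.5818 0.3107 0.1552] yang -1.0772 F [ 0.846  -0.3526  0.0647] w 0.403 g 0.0 j6 1.45
turned to 116.97658543954265
goa [-0.0043  0.3029  0.0108] yaw -2.0911
[(142, 122), (144, 177), (146, 195), (148, 196), (150, 194), (152, 180), (154, 127)]
```

Call:
send_rows:
  increments:
    - {"claw":0.2,"dx":0,"dy":0.1,"dz":-0.04,"yaw":-1}
    - {"claw":0.2,"dx":0,"dy":0.2,"dz":-0.04,"yaw":-1}
    - {"claw":0.2,"dx":0,"dy":0.3,"dz":-0.02,"yaw":-1}
    - {"claw":0.2,"dx":0,"dy":0.3,"dz":0,"yaw":-1}
    - {"claw":0.2,"dx":0,"dy":0.3,"dz":0,"yaw":-1}
    - {"claw":0.2,"dx":0,"dy":0.3,"dz":0,"yaw":-1}
    - {"claw":0.2,"dx":0,"dy":0.3,"dz":0,"yaw":-1}
    - {"claw":0.2,"dx":0,"dy":0.3,"dz":0,"yaw":-1}
    - {"claw":0.2,"dx":0,"dy":0.3,"dz":0,"yaw":-1}

```text
time: 27.88
tool_pos: [0.6485, 0.1769, 0.1464]
tool_rot: [-0.001, 0.544, 0.839, -0.001]
contact_force: [-0.2, -0.8, -0.5]
gripper_width: 0.4
grasp_force: 0.0
```

Call:
send_rows:
  increments:
    - {"claw":0.2,"dx":0,"dy":0,"dz":0,"yaw":-1}
    - {"claw":0.2,"dx":0,"dy":0,"dz":0,"yaw":-1}
    - {"claw":0.2,"dx":0,"dy":0,"dz":0,"yaw":-1}
    - {"claw":0.2,"dx":0,"dy":0,"dz":0,"yaw":-1}
    - {"claw":0.2,"dx":0,"dy":0,"dz":0,"yaw":-1}
    - {"claw":0.2,"dx":0,"dy":0,"dz":0,"yaw":-1}
    - {"claw":0.2,"dx":0,"dy":0,"dz":0,"yaw":-1}
    - {"claw":0.2,"dx":0,"dy":0,"dz":0,"yaw":-1}
    - {"claw":0.2,"dx":0,"dy":0,"dz":0,"yaw":-1}

```text
time: 29.0
tool_pos: [0.6491, 0.177, 0.1476]
tool_rot: [-0.001, -0.173, 0.985, 0.0]
contact_force: [-0.3, 0.0, -0.2]
gripper_width: 0.397
grasp_force: 0.0
```

```bash
python3 - <<'E'
from h import *
st(); goa(rim(-62,.048),np.radians(118))
E
```

```text
t 29.0 p [0.6491 0.177  0.1476] yang 1.9179 F [-0.3338  0.008  -0.1568] w 0.397 g 0.0 j6 -1.76
goa [-0.0048 -0.0033  0.1991] yaw -0.0944
```

Call:
send_rows:
  increments:
    - {"claw":0.2,"dx":-0.005,"dy":-0.003,"dz":0,"yaw":-0.094}
    - {"claw":0.2,"dx":-0.005,"dy":-0.003,"dz":0.04,"yaw":-0.094}
    - {"claw":0.2,"dx":-0.005,"dy":-0.003,"dz":0.08,"yaw":-0.094}
    - {"claw":0.2,"dx":-0.005,"dy":-0.003,"dz":0.12,"yaw":-0.094}
    - {"claw":0.2,"dx":-0.005,"dy":-0.003,"dz":0.16,"yaw":-0.094}
    - {"claw":0.2,"dx":-0.005,"dy":-0.003,"dz":0.198,"yaw":-0.094}
    - {"claw":0.2,"dx":-0.005,"dy":-0.003,"dz":0.198,"yaw":-0.094}
    - {"claw":1,"dx":-0.005,"dy":-0.003,"dz":0.198,"yaw":-0.094}
    - {"claw":1,"dx":-0.005,"dy":-0.003,"dz":0.198,"yaw":-0.094}
    - {"claw":1,"dx":-0.005,"dy":-0.003,"dz":0.198,"yaw":-0.094}
    - {"claw":1,"dx":-0.005,"dy":-0.003,"dz":0.198,"yaw":-0.094}
    - {"claw":1,"dx":-0.005,"dy":-0.003,"dz":0.198,"yaw":-0.094}

```text
time: 30.5
tool_pos: [0.6521, 0.1779, 0.0504]
tool_rot: [-0.0, -0.244, 0.97, 0.001]
contact_force: [-2.4, 4.5, -1.5]
gripper_width: 0.149
grasp_force: 57.5
```

```bash
python3 - <<'E'
from h import *
st(); arc(0,-80,16)
E
```

```text
t 30.5 p [0.6521 0.1779 0.0504] yang 2.0641 F [-2.4045  4.505  -1.4683] w 0.149 g 57.5 j6 -1.91
r 0.07374162969037444 ang -61.11968667399807
{"claw": 1, "dx": 0.013, "dy": 0.000, "dz": 0, "yaw": 0.058}, {"claw": 1, "dx": 0.026, "dy": 0.002, "dz": 0, "yaw": 0.116}, {"claw": 1, "dx": 0.038, "dy": 0.005, "dz": 0, "yaw": 0.175}, {"claw": 1, "dx": 0.051, "dy": 0.008, "dz": 0, "yaw": 0.233}, {"claw": 1, "dx": 0.062, "dy": 0.013, "dz": 0, "yaw": 0.291}, {"claw": 1, "dx": 0.074, "dy": 0.019, "dz": 0, "yaw": 0.349}, {"claw": 1, "dx": 0.085, "dy": 0.026, "dz": 0, "yaw": 0.407}, {"claw": 1, "dx": 0.095, "dy": 0.033, "dz": 0, "yaw": 0.465}, {"claw": 1, "dx": 0.105, "dy": 0.042, "dz": 0, "yaw": 0.524}, {"claw": 1, "dx": 0.114, "dy": 0.051, "dz": 0, "yaw": 0.582}, {"claw": 1, "dx": 0.121, "dy": 0.062, "dz": 0, "yaw": 0.640}, {"claw": 1, "dx": 0.129, "dy": 0.072, "dz": 0, "yaw": 0.698}, {"claw": 1, "dx": 0.135, "dy": 0.084, "dz": 0, "yaw": 0.756}, {"claw": 1, "dx": 0.140, "dy": 0.096, "dz": 0, "yaw": 0.814}, {"claw": 1, "dx": 0.144, "dy": 0.108, "dz": 0, "yaw": 0.873}, {"claw": 1, "dx": 0.147, "dy": 0.120, "dz": 0, "yaw": 0.931},
```

Call:
send_rows:
  increments:
    - {"claw":1,"dx":0.013,"dy":0.0,"dz":0,"yaw":0.058}
    - {"claw":1,"dx":0.026,"dy":0.002,"dz":0,"yaw":0.116}
    - {"claw":1,"dx":0.039,"dy":0.004,"dz":0,"yaw":0.175}
    - {"claw":1,"dx":0.051,"dy":0.008,"dz":0,"yaw":0.233}
    - {"claw":1,"dx":0.063,"dy":0.013,"dz":0,"yaw":0.291}
    - {"claw":1,"dx":0.075,"dy":0.019,"dz":0,"yaw":0.349}
    - {"claw":1,"dx":0.086,"dy":0.026,"dz":0,"yaw":0.407}
    - {"claw":1,"dx":0.096,"dy":0.034,"dz":0,"yaw":0.465}
    - {"claw":1,"dx":0.106,"dy":0.042,"dz":0,"yaw":0.524}
    - {"claw":1,"dx":0.115,"dy":0.052,"dz":0,"yaw":0.582}
    - {"claw":1,"dx":0.123,"dy":0.062,"dz":0,"yaw":0.64}
    - {"claw":1,"dx":0.13,"dy":0.073,"dz":0,"yaw":0.698}
    - {"claw":1,"dx":0.136,"dy":0.084,"dz":0,"yaw":0.756}
    - {"claw":1,"dx":0.141,"dy":0.096,"dz":0,"yaw":0.814}
    - {"claw":1,"dx":0.146,"dy":0.109,"dz":0,"yaw":0.873}
    - {"claw":1,"dx":0.149,"dy":0.121,"dz":0,"yaw":0.931}

```text
time: 32.5
tool_pos: [0.5584, 0.1949, 0.0505]
tool_rot: [0.0, 0.438, 0.899, 0.0]
contact_force: [-0.5, 2.0, -2.5]
gripper_width: 0.15
grasp_force: 58.2
```

```bash
python3 - <<'E'
from h import *
s=st(); arc(0,-60,12)
im=manip.grab_frame("top"); c=cam("top")
for a in range(0,360,3):
    x,y=proj(c,rim(a,.073)).round().astype(int); m=im[y-1:y+2,x-1:x+2].mean()
    if m>110: print((a,int(m)))
E
```

```text
t 32.5 p [0.5584 0.1949 0.0505] yang 0.6648 F [-0.4648  1.9733 -2.4635] w 0.15 g 58.2 j6 -0.45
r 0.07511691147586685 ang -140.6898951991493
{"claw": 1, "dx": 0.013, "dy": 0.000, "dz": 0, "yaw": 0.058}, {"claw": 1, "dx": 0.026, "dy": 0.002, "dz": 0, "yaw": 0.116}, {"claw": 1, "dx": 0.039, "dy": 0.004, "dz": 0, "yaw": 0.175}, {"claw": 1, "dx": 0.052, "dy": 0.008, "dz": 0, "yaw": 0.233}, {"claw": 1, "dx": 0.064, "dy": 0.013, "dz": 0, "yaw": 0.291}, {"claw": 1, "dx": 0.076, "dy": 0.019, "dz": 0, "yaw": 0.349}, {"claw": 1, "dx": 0.087, "dy": 0.025, "dz": 0, "yaw": 0.407}, {"claw": 1, "dx": 0.097, "dy": 0.033, "dz": 0, "yaw": 0.465}, {"claw": 1, "dx": 0.107, "dy": 0.042, "dz": 0, "yaw": 0.524}, {"claw": 1, "dx": 0.116, "dy": 0.051, "dz": 0, "yaw": 0.582}, {"claw": 1, "dx": 0.124, "dy": 0.061, "dz": 0, "yaw": 0.640}, {"claw": 1, "dx": 0.132, "dy": 0.072, "dz": 0, "yaw": 0.698},
```

Call:
send_rows:
  increments:
    - {"claw":1,"dx":0.013,"dy":0.0,"dz":0,"yaw":0.058}
    - {"claw":1,"dx":0.026,"dy":0.002,"dz":0,"yaw":0.116}
    - {"claw":1,"dx":0.039,"dy":0.004,"dz":0,"yaw":0.175}
    - {"claw":1,"dx":0.052,"dy":0.008,"dz":0,"yaw":0.233}
    - {"claw":1,"dx":0.064,"dy":0.013,"dz":0,"yaw":0.291}
    - {"claw":1,"dx":0.076,"dy":0.019,"dz":0,"yaw":0.349}
    - {"claw":1,"dx":0.087,"dy":0.025,"dz":0,"yaw":0.407}
    - {"claw":1,"dx":0.097,"dy":0.033,"dz":0,"yaw":0.465}
    - {"claw":1,"dx":0.107,"dy":0.042,"dz":0,"yaw":0.524}
    - {"claw":1,"dx":0.116,"dy":0.051,"dz":0,"yaw":0.582}
    - {"claw":1,"dx":0.124,"dy":0.061,"dz":0,"yaw":0.64}
    - {"claw":1,"dx":0.132,"dy":0.072,"dz":0,"yaw":0.698}
    - {"claw":1,"dx":0.134,"dy":0.077,"dz":0,"yaw":0.721}
    - {"claw":1,"dx":0.134,"dy":0.077,"dz":0,"yaw":0.721}
    - {"claw":1,"dx":0.134,"dy":0.077,"dz":0,"yaw":0.721}

```text
time: 34.42
tool_pos: [0.5471, 0.2714, 0.0504]
tool_rot: [-0.0, 0.837, 0.547, 0.0]
contact_force: [-4.4, 1.5, 2.2]
gripper_width: 0.149
grasp_force: 58.0
```

```bash
python3 - <<'E'
from h import *
s=st(); v=s["tool_pos"][:2]-HUB; print(np.degrees(np.arctan2(v[1],v[0])))
sc=[("top",*shot("top","t2")),("scene",*shot("scene","s2"))]
for n,im,c in sc:
  for a in range(-60,60,3):
    x,y=proj(c,rim(a,.073)).round().astype(int); m=im[y-1:y+2,x-1:x+2].mean()
    if m>110: print(n,(a,int(m)))
E
```

```text
t 34.42 p [0.5471 0.2714 0.0504] yang -0.4138 F [-4.4278  1.5128  2.178 ] w 0.149 g 58.0 j6 0.75
157.34891784128243
top (-3, 135)
top (0, 195)
top (3, 200)
top (6, 184)
scene (-60, 128)
scene (-57, 134)
scene (-54, 121)
scene (-51, 130)
scene (-48, 140)
scene (-45, 132)
scene (-42, 141)
scene (-39, 143)
scene (-36, 142)
scene (-33, 141)
scene (-30, 143)
scene (-27, 137)
scene (-24, 113)
scene (-15, 112)
scene (-12, 126)
scene (-9, 124)
scene (-6, 120)
scene (-3, 215)
scene (0, 236)
scene (3, 250)
scene (6, 240)
scene (9, 210)
scene (12, 134)
```

Call:
send_rows:
  increments:
    - {"claw":0.2,"dx":0,"dy":0,"dz":0,"yaw":0}
    - {"claw":0.2,"dx":0,"dy":0,"dz":0,"yaw":0}
    - {"claw":0.2,"dx":0,"dy":0,"dz":0,"yaw":0}
    - {"claw":0.2,"dx":0,"dy":0,"dz":-0.1,"yaw":0}
    - {"claw":0.2,"dx":0,"dy":0,"dz":-0.2,"yaw":0}
    - {"claw":0.2,"dx":0,"dy":0,"dz":-0.3,"yaw":0.4}
    - {"claw":0.2,"dx":0,"dy":0.06,"dz":-0.34,"yaw":0.67}
    - {"claw":0.2,"dx":-0.06,"dy":0.2,"dz":-0.34,"yaw":0.67}
    - {"claw":0.2,"dx":-0.1,"dy":0.3,"dz":-0.34,"yaw":0.67}
    - {"claw":0.2,"dx":-0.1,"dy":0.3,"dz":-0.34,"yaw":0.67}
    - {"claw":0.2,"dx":-0.1,"dy":0.3,"dz":-0.34,"yaw":0.67}
    - {"claw":0.2,"dx":-0.1,"dy":0.3,"dz":-0.34,"yaw":0.67}

```text
time: 36.02
tool_pos: [0.6645, 0.1644, 0.2196]
tool_rot: [0.0, 0.997, 0.076, -0.0]
contact_force: [-0.1, -0.2, -0.2]
gripper_width: 0.403
grasp_force: 0.0
```

```bash
python3 - <<'E'
from h import *
s=st(); v=wshot("w11")
for n in("top","scene"):
  im,c=shot(n,n+"3"); q=[]
  for a in np.arange(-15,25,1.):
    x,y=proj(c,rim(a,.073)).round().astype(int); m=im[y-1:y+2,x-1:x+2].mean()
    if m>160: q.append(a)
  print(n,q[0],q[-1],np.mean(q))
E
```

```text
t 36.02 p [0.6645 0.1644 0.2196] yang -1.4192 F [-0.1459 -0.162  -0.1776] w 0.403 g 0.0 j6 1.55Traceback (most recent call last):
  File "<stdin>", line 8, in <module>
IndexError: list index out of range
```

View pics/w11.png

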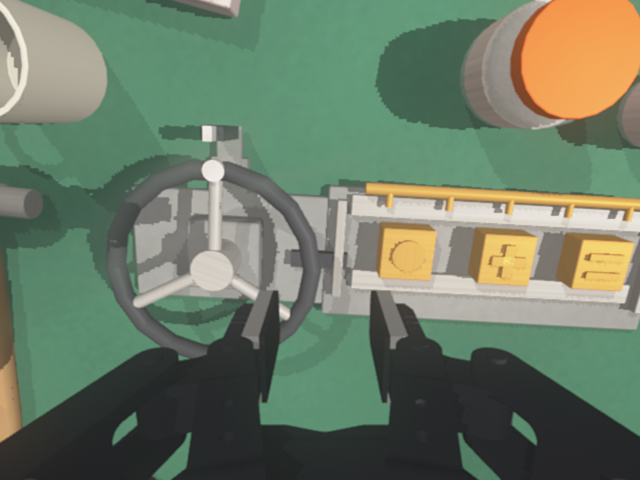

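w11: the jaw is closed with the three stamps standing between it and the fence. The spot (213,170) lines up with the hub (212,270) and the pointer tip (209,133). I'll compute the angle and then move on to the valve.

```bash
python3 - <<'E'
from h import *
im,c=load("w11")
H=onz(c,(212,270),.074)[:2];S=onz(c,(213,170),.073)[:2];P=onz(c,(208.5,133),.079)[:2]
for n,h in(("H",H),("HUB",HUB)):
    print(n,h,"spot",np.degrees(np.arctan2(*(S-h)[::-1])),"ptr",np.degrees(np.arctan2(*(P-h)[::-1])),np.linalg.norm(S-h),np.linalg.norm(P-h))
for g in((.634,.09),(.642,.008),(.648,-.073)): print(fitstamp([(im,c)],g,z0=.012))
go([.56,-.19,.24],-np.pi/2)
E
```

```text
H [0.6174 0.242 ] spot 4.120169841057537 ptr 5.041154551307746 0.0740080991719976 0.09911371276763632
HUB [0.6165 0.2425] spot 3.6716018779801747 ptr 4.697600126545371 0.07484286535330152 0.09993845623788784
(array([0.6402, 0.0908, 1.7219]), np.float64(0.11498048634043834))
(array([ 0.6486,  0.0083, -0.0029]), np.float64(0.11847826086956526))
(array([ 0.656 , -0.0723,  1.557 ]), np.float64(0.10391908975979769))
go [-0.314   0.6698 -0.0404] yaw 0.1017
```

Call:
send_rows:
  increments:
    - {"claw":0.2,"dx":-0.31,"dy":0.67,"dz":-0.04,"yaw":0.1}
    - {"claw":0.2,"dx":-0.31,"dy":0.67,"dz":-0.04,"yaw":0.1}
    - {"claw":0.2,"dx":-0.31,"dy":0.67,"dz":-0.04,"yaw":0.1}
    - {"claw":0.2,"dx":-0.31,"dy":0.67,"dz":-0.04,"yaw":0.1}
    - {"claw":0.2,"dx":-0.31,"dy":0.67,"dz":-0.04,"yaw":0.1}
    - {"claw":0.2,"dx":-0.31,"dy":0.67,"dz":-0.04,"yaw":0.1}
    - {"claw":0.2,"dx":-0.31,"dy":0.67,"dz":-0.04,"yaw":0.1}
    - {"claw":0.2,"dx":-0.31,"dy":0.67,"dz":-0.04,"yaw":0.1}
    - {"claw":0.2,"dx":-0.31,"dy":0.67,"dz":-0.04,"yaw":0.1}

```text
time: 37.25
tool_pos: [0.5619, -0.1883, 0.2397]
tool_rot: [-0.0, 1.0, 0.002, -0.0]
contact_force: [0.2, -0.0, -0.1]
gripper_width: 0.396
grasp_force: 0.0
```

```bash
python3 - <<'E'
from h import *
s=st(); wshot("w12")
for n in("top",):
  im,c=shot(n,n+"3"); q=[]
  for a in np.arange(-15,25,1.):
    x,y=proj(c,rim(a,.073)).round().astype(int); m=im[y-1:y+2,x-1:x+2].mean()
    if m>150: q.append(a)
  print(n,q)
E
```

```text
t 37.25 p [ 0.5619 -0.1883  0.2397] yang -1.5672 F [ 0.1808 -0.0376 -0.1242] w 0.396 g 0.0 j6 1.12
top [np.float64(-3.0), np.float64(-2.0), np.float64(-1.0), np.float64(0.0), np.float64(1.0), np.float64(2.0), np.float64(3.0), np.float64(4.0), np.float64(5.0), np.float64(6.0), np.float64(7.0), np.float64(8.0)]
```

View pics/w12.png

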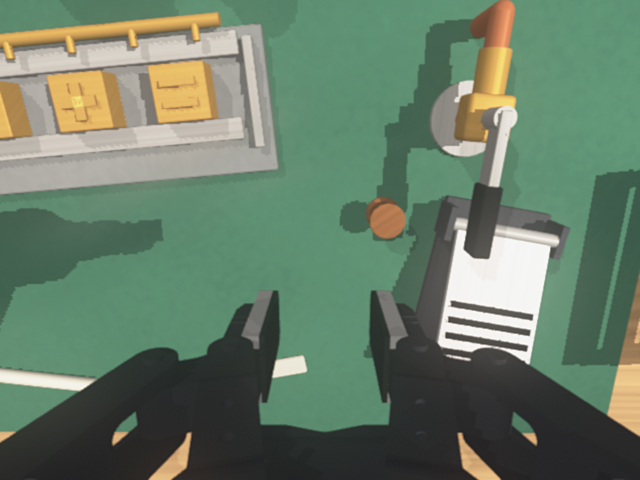

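w12: the lever pivot is at (503,117), the black grip runs (487,186)–(478,256), the pedal hinge is near (507,232), and the spool is at (386,217). Taking a second, closer view to triangulate.

Call:
send_rows:
  increments:
    - {"claw":0.2,"dx":-0.06,"dy":0.11,"dz":0.04,"yaw":0.1}
    - {"claw":0.2,"dx":-0.06,"dy":0.22,"dz":0.08,"yaw":0.1}
    - {"claw":0.2,"dx":-0.06,"dy":0.22,"dz":0.08,"yaw":0.1}
    - {"claw":0.2,"dx":-0.06,"dy":0.22,"dz":0.08,"yaw":0.1}
    - {"claw":0.2,"dx":-0.06,"dy":0.22,"dz":0.08,"yaw":0.1}

```text
time: 37.98
tool_pos: [0.5325, -0.2986, 0.2007]
tool_rot: [0.0, 0.997, -0.073, 0.001]
contact_force: [-0.3, 0.7, -1.1]
gripper_width: 0.4
grasp_force: 0.0
```

```bash
python3 - <<'E'
from h import *
s=st(); wshot("w13")
E
```

```text
t 37.98 p [ 0.5325 -0.2986  0.2007] yang -1.7175 F [-0.3201  0.6578 -1.1319] w 0.4 g 0.0 j6 1.08
```

View pics/w13.png

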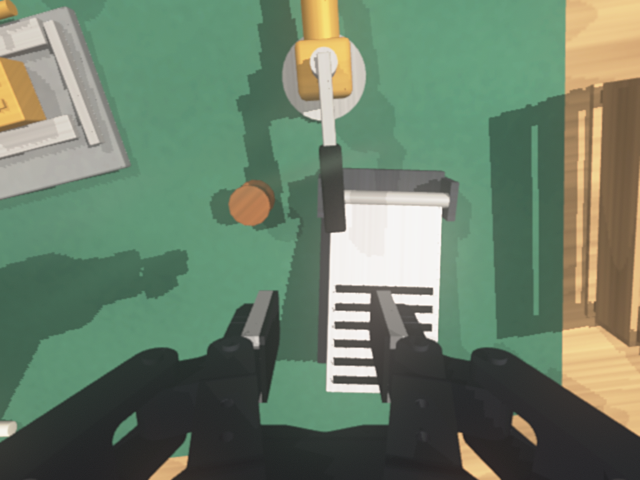

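w13: the pivot is at (323,62), the grip runs (330,147)–(335,231), the hinge bar (340,198)–(450,200), and the plate's free end is at row ~391, from (327,391).

```bash
python3 - <<'E'
from h import *
a=load("w12")[1]; b=load("w13")[1]
T=lambda p,q: tri([(a,p),(b,q)])
piv=T((503,117),(323,62)); ge=T((478,256),(335,231)); gi=T((487,186),(330,147)); print("piv",piv,"gripOuter",ge,"gripInner",gi)
print("hinge L",T((457,222),(340,198)),"R",T((557,240),(450,200)))
print("hinge@.04",onz(b,(340,198),.045),onz(b,(450,200),.045),"rib1",onz(b,(335,288),.05),onz(b,(433,288),.05),"free",onz(b,(327,391),.068),T((438,343),(333,350)))
for c,p,q in((a,(478,256),(503,117)),(b,(335,231),(323,62))):
    g=onz(c,p,.09)[:2]; v=onz(c,q,.088)[:2]; d=g-v; print("z-known",g,v,np.linalg.norm(d),np.degrees(np.arctan2(d[1],d[0])))
E
```

```text
piv [ 0.6367 -0.3129  0.0816] gripOuter [ 0.5343 -0.3056  0.083 ] gripInner [ 0.5872 -0.31    0.0742]
hinge L [ 0.5422 -0.3129  0.0051] R [ 0.5315 -0.3971  0.0269]
hinge@.04 [ 0.5483 -0.3122  0.045 ] [ 0.5351 -0.392   0.045 ] rib1 [ 0.4806 -0.2989  0.05  ] [ 0.4697 -0.3733  0.05  ] free [ 0.4038 -0.2814  0.068 ] [ 0.438  -0.2901  0.0559]
z-known [ 0.537  -0.3029] [ 0.6367 -0.3102] 0.09993251620940745 175.78427679711754
z-known [ 0.5357 -0.3056] [ 0.6358 -0.3127] 0.10026686230212611 175.94170689714124
```

```bash
cat >> h.py <<'E'
AX=np.array([.6364,-.3115])
def lev(a,z,r=.075): a=np.radians(a); return [*(AX+r*np.array([np.cos(a),np.sin(a)])),z]
E
python3 - <<'E'
from h import *
go(lev(175.9,.062),np.radians(175.9-90))
E
```

```text
go [0.0594 0.0062 0.2775] yaw -0.0501
```

Call:
send_rows:
  increments:
    - {"claw":0.2,"dx":0.059,"dy":0.006,"dz":0,"yaw":-0.05}
    - {"claw":0.2,"dx":0.059,"dy":0.006,"dz":0.07,"yaw":-0.05}
    - {"claw":0.2,"dx":0.059,"dy":0.006,"dz":0.14,"yaw":-0.05}
    - {"claw":0.2,"dx":0.059,"dy":0.006,"dz":0.2,"yaw":-0.05}
    - {"claw":0.2,"dx":0.059,"dy":0.006,"dz":0.25,"yaw":-0.05}
    - {"claw":0.2,"dx":0.059,"dy":0.006,"dz":0.277,"yaw":-0.05}
    - {"claw":0.2,"dx":0.059,"dy":0.006,"dz":0.277,"yaw":-0.05}
    - {"claw":1,"dx":0.059,"dy":0.006,"dz":0.277,"yaw":-0.05}
    - {"claw":1,"dx":0.059,"dy":0.006,"dz":0.277,"yaw":-0.05}
    - {"claw":1,"dx":0.059,"dy":0.006,"dz":0.277,"yaw":-0.05}
    - {"claw":1,"dx":0.059,"dy":0.006,"dz":0.277,"yaw":-0.05}
    - {"claw":1,"dx":0.059,"dy":0.006,"dz":0.277,"yaw":-0.05}

```text
time: 39.52
tool_pos: [0.5614, -0.3081, 0.0631]
tool_rot: [0.001, 0.999, -0.037, 0.001]
contact_force: [-0.8, -2.0, 5.7]
gripper_width: 0.153
grasp_force: 61.3
```

```bash
python3 - <<'E'
from h import *
s=st(); M=rot(s["tool_rot"]); v=s["tool_pos"][:2]-AX; print("r",np.linalg.norm(v),np.degrees(np.arctan2(v[1],v[0])))
for k in range(5,50,5):
    t=np.radians(k); c,q=np.cos(t),np.sin(t); w=np.array([c*v[0]-q*v[1],q*v[0]+c*v[1]])-v; d=M.T@np.r_[w,0]/.5; print('{"claw": 1, "dx": %.3f, "dy": %.3f, "dz": 0, "yaw": %.3f},'%(d[0],d[1],-t/1.5),end=" ")
E
```

```text
t 39.52 p [ 0.5614 -0.3081  0.0631] yang -1.6445 F [-0.7613 -1.9725  5.7067] w 0.153 g 61.3 j6 1.03
r 0.07507741978734395 177.419027860365
{"claw": 1, "dx": 0.001, "dy": 0.013, "dz": 0, "yaw": -0.058}, {"claw": 1, "dx": 0.003, "dy": 0.026, "dz": 0, "yaw": -0.116}, {"claw": 1, "dx": 0.006, "dy": 0.039, "dz": 0, "yaw": -0.175}, {"claw": 1, "dx": 0.011, "dy": 0.051, "dz": 0, "yaw": -0.233}, {"claw": 1, "dx": 0.016, "dy": 0.063, "dz": 0, "yaw": -0.291}, {"claw": 1, "dx": 0.022, "dy": 0.074, "dz": 0, "yaw": -0.349}, {"claw": 1, "dx": 0.030, "dy": 0.085, "dz": 0, "yaw": -0.407}, {"claw": 1, "dx": 0.038, "dy": 0.095, "dz": 0, "yaw": -0.465}, {"claw": 1, "dx": 0.047, "dy": 0.105, "dz": 0, "yaw": -0.524},
```

Call:
send_rows:
  increments:
    - {"claw":1,"dx":0.001,"dy":0.013,"dz":0,"yaw":-0.058}
    - {"claw":1,"dx":0.003,"dy":0.026,"dz":0,"yaw":-0.116}
    - {"claw":1,"dx":0.006,"dy":0.039,"dz":0,"yaw":-0.175}
    - {"claw":1,"dx":0.011,"dy":0.051,"dz":0,"yaw":-0.233}
    - {"claw":1,"dx":0.016,"dy":0.063,"dz":0,"yaw":-0.291}
    - {"claw":1,"dx":0.022,"dy":0.074,"dz":0,"yaw":-0.349}
    - {"claw":1,"dx":0.03,"dy":0.085,"dz":0,"yaw":-0.407}
    - {"claw":1,"dx":0.038,"dy":0.095,"dz":0,"yaw":-0.465}
    - {"claw":1,"dx":0.047,"dy":0.105,"dz":0,"yaw":-0.524}
    - {"claw":1,"dx":0.047,"dy":0.105,"dz":0,"yaw":-0.524}
    - {"claw":1,"dx":0.047,"dy":0.105,"dz":0,"yaw":-0.524}

```text
time: 40.9
tool_pos: [0.5796, -0.3624, 0.0631]
tool_rot: [0.001, 0.937, 0.349, -0.001]
contact_force: [-5.4, -2.5, 8.8]
gripper_width: 0.152
grasp_force: 61.8
```

```bash
python3 - <<'E'
from h import *
s=st(); v=s["tool_pos"][:2]-AX; print("r",np.linalg.norm(v),np.degrees(np.arctan2(v[1],v[0]))%360, "yaw chg",np.degrees(np.arctan2(*rot(s["tool_rot"])[[1,0],1])+1.6445), s["ft_torque"])
E
```

```text
t 40.9 p [ 0.5796 -0.3624  0.0631] yang -0.858 F [-5.3579 -2.5008  8.7522] w 0.152 g 61.8 j6 0.19
r 0.0762724306811704 221.8556397141937 yaw chg 45.06107144613983 [-0.1322  0.7432  0.2768]
```

Call:
send_rows:
  increments:
    - {"claw":0.2,"dx":0,"dy":0,"dz":0,"yaw":0}
    - {"claw":0.2,"dx":0,"dy":0,"dz":0,"yaw":0}
    - {"claw":0.2,"dx":0,"dy":0,"dz":0,"yaw":0}
    - {"claw":0.2,"dx":0,"dy":0,"dz":-0.08,"yaw":0}
    - {"claw":0.2,"dx":0,"dy":0,"dz":-0.18,"yaw":0}
    - {"claw":0.2,"dx":0,"dy":0,"dz":-0.25,"yaw":0}
    - {"claw":0.2,"dx":0,"dy":0,"dz":-0.25,"yaw":0}

```text
time: 41.78
tool_pos: [0.5819, -0.3623, 0.191]
tool_rot: [0.003, 0.937, 0.349, 0.002]
contact_force: [0.3, -0.3, 0.5]
gripper_width: 0.397
grasp_force: 0.0
```

```bash
python3 - <<'E'
from h import *
st(); go([.48,-.335,.20],np.radians(-99))
E
```

```text
t 41.77 p [ 0.5819 -0.3623  0.191 ] yang -0.8583 F [ 0.3225 -0.3376  0.5311] w 0.397 g 0.0 j6 0.19
go [-0.1186 -0.1744 -0.0195] yaw 0.5797
```

Call:
send_rows:
  increments:
    - {"claw":1,"dx":-0.12,"dy":-0.17,"dz":-0.02,"yaw":0.58}
    - {"claw":1,"dx":-0.12,"dy":-0.17,"dz":-0.02,"yaw":0.58}
    - {"claw":1,"dx":-0.12,"dy":-0.17,"dz":-0.02,"yaw":0.58}
    - {"claw":1,"dx":-0.12,"dy":-0.17,"dz":-0.02,"yaw":0.58}
    - {"claw":1,"dx":-0.12,"dy":-0.17,"dz":-0.02,"yaw":0.58}
    - {"claw":1,"dx":-0.12,"dy":-0.17,"dz":-0.02,"yaw":0.58}
    - {"claw":1,"dx":-0.12,"dy":-0.17,"dz":-0.02,"yaw":0.58}

```text
time: 42.65
tool_pos: [0.4787, -0.3356, 0.1952]
tool_rot: [-0.001, 0.997, -0.078, -0.001]
contact_force: [0.7, 0.2, 0.4]
gripper_width: -0.005
grasp_force: 0.0
```

```bash
python3 - <<'E'
from h import *
st(); wshot("w14")
E
```

```text
t 42.65 p [ 0.4787 -0.3356  0.1952] yang -1.7268 F [0.6777 0.211  0.4475] w -0.005 g 0.0 j6 0.99
```

View pics/w14.png

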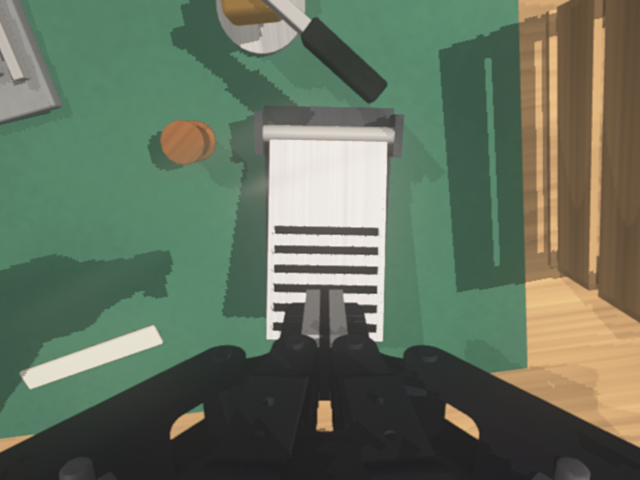

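w14: the lever is part open, its grip running (312,27)–(377,92). The pedal lies square to the tool, with its plate edges at columns 268–385, the hinge bar at row 132 and the free end at row 340.

```bash
python3 - <<'E'
from h import *
c=load("w14")[1]; e=onz(c,(377,92),.09)[:2]; i=onz(c,(312,27),.09)[:2]
for a,b in((e,AX),(e,i)): d=a-b; print(np.linalg.norm(d),np.degrees(np.arctan2(d[1],d[0]))%360)
F=(onz(c,(268,340),.069)+onz(c,(382,340),.069))/2; H=(onz(c,(268,132),.035)+onz(c,(390,132),.035))/2; print("free",F,"hinge",H,np.linalg.norm((F-H)[:2]))
d=(H-F)[:2]; d/=np.linalg.norm(d); P=F[:2]+d*.022; print("pad",P); go([*P,.10],np.radians(-99)); go([*P,.066],np.radians(-99))
E
```

```text
0.10133089841518883 221.20164305189851
0.04969533475138566 218.6760313220151
free [ 0.3973 -0.3228  0.069 ] hinge [ 0.5415 -0.3483  0.035 ] 0.14646389488255784
pad [ 0.419  -0.3266]
go [-0.1209  0.0009  0.191 ] yaw 0.0006
go [-0.1208  0.0009  0.259 ] yaw 0.0006
```

Call:
send_rows:
  increments:
    - {"claw":1,"dx":-0.12,"dy":0.001,"dz":0.06,"yaw":0}
    - {"claw":1,"dx":-0.12,"dy":0.001,"dz":0.13,"yaw":0}
    - {"claw":1,"dx":-0.12,"dy":0.001,"dz":0.19,"yaw":0}
    - {"claw":1,"dx":-0.12,"dy":0.001,"dz":0.23,"yaw":0}
    - {"claw":1,"dx":-0.12,"dy":0.001,"dz":0.26,"yaw":0}
    - {"claw":1,"dx":-0.12,"dy":0.001,"dz":0.28,"yaw":0}
    - {"claw":1,"dx":-0.12,"dy":0.001,"dz":0.295,"yaw":0}
    - {"claw":1,"dx":-0.12,"dy":0.001,"dz":0.305,"yaw":0}
    - {"claw":1,"dx":-0.12,"dy":0.001,"dz":0.305,"yaw":0}

```text
time: 43.82
tool_pos: [0.4199, -0.3277, 0.045]
tool_rot: [0.0, 0.997, -0.078, -0.0]
contact_force: [-3.9, 1.7, 9.0]
gripper_width: 0.0
grasp_force: 3.8
```

Call:
send_rows:
  increments:
    - {"claw":1,"dx":0,"dy":0,"dz":0.008,"yaw":0}
    - {"claw":1,"dx":0,"dy":0,"dz":0.014,"yaw":0}
    - {"claw":1,"dx":0,"dy":0,"dz":0.018,"yaw":0}
    - {"claw":1,"dx":0,"dy":0,"dz":0.018,"yaw":0}
    - {"claw":1,"dx":0,"dy":0,"dz":0.018,"yaw":0}

```text
time: 44.45
tool_pos: [0.4198, -0.3279, 0.0377]
tool_rot: [0.0, 0.997, -0.078, -0.001]
contact_force: [-8.0, 4.9, 16.8]
gripper_width: -0.003
grasp_force: 7.8
```

Call:
send_rows:
  increments:
    - {"claw":1,"dx":0,"dy":0,"dz":0.006,"yaw":0}
    - {"claw":1,"dx":0,"dy":0,"dz":0.006,"yaw":0}
    - {"claw":1,"dx":0,"dy":0,"dz":0.006,"yaw":0}
    - {"claw":1,"dx":0,"dy":0,"dz":0.006,"yaw":0}

```text
time: 44.95
tool_pos: [0.4198, -0.328, 0.0371]
tool_rot: [0.0, 0.997, -0.078, -0.001]
contact_force: [-13.2, 9.8, 31.4]
gripper_width: -0.002
grasp_force: 15.2
```

On its stop: 3 mm more command moved it only 0.6 mm. Hold about a second, then let it up and go back to the lever.

Call:
send_rows:
  increments:
    - {"claw":1,"dx":0,"dy":0,"dz":0,"yaw":0}
    - {"claw":1,"dx":0,"dy":0,"dz":0,"yaw":0}
    - {"claw":1,"dx":0,"dy":0,"dz":0,"yaw":0}
    - {"claw":1,"dx":0,"dy":0,"dz":0,"yaw":0}
    - {"claw":1,"dx":0,"dy":0,"dz":0,"yaw":0}
    - {"claw":1,"dx":0,"dy":0,"dz":0,"yaw":0}
    - {"claw":1,"dx":0,"dy":0,"dz":-0.02,"yaw":0}
    - {"claw":1,"dx":0,"dy":0,"dz":-0.04,"yaw":0}
    - {"claw":1,"dx":0,"dy":0,"dz":-0.06,"yaw":0}
    - {"claw":1,"dx":0,"dy":0,"dz":-0.12,"yaw":0}
    - {"claw":1,"dx":0,"dy":0,"dz":-0.24,"yaw":0}
    - {"claw":0.2,"dx":0,"dy":0,"dz":-0.31,"yaw":0}
    - {"claw":0.2,"dx":0,"dy":0,"dz":-0.31,"yaw":0}

```text
time: 46.58
tool_pos: [0.421, -0.3287, 0.1908]
tool_rot: [0.002, 0.997, -0.079, 0.002]
contact_force: [-0.2, -0.2, 0.1]
gripper_width: 0.394
grasp_force: 0.0
```

```bash
python3 - <<'E'
from h import *
st(); im,c=wshot("w15"); go(lev(221.6,.17),np.radians(221.6-90)); go(lev(221.6,.063),np.radians(221.6-90))
E
```

```text
t 46.58 p [ 0.421  -0.3287  0.1908] yang -1.7283 F [-0.2201 -0.1798  0.0663] w 0.394 g 0.0 j6 0.93
go [0.3271 0.0163 0.0366] yaw -0.589
go [0.3268 0.0159 0.2506] yaw -0.589
```

Call:
send_rows:
  increments:
    - {"claw":0.2,"dx":0.1,"dy":0.005,"dz":0,"yaw":-0.12}
    - {"claw":0.2,"dx":0.2,"dy":0.01,"dz":0,"yaw":-0.24}
    - {"claw":0.2,"dx":0.3,"dy":0.015,"dz":0,"yaw":-0.36}
    - {"claw":0.2,"dx":0.327,"dy":0.016,"dz":0,"yaw":-0.48}
    - {"claw":0.2,"dx":0.327,"dy":0.016,"dz":0,"yaw":-0.589}
    - {"claw":0.2,"dx":0.327,"dy":0.016,"dz":0,"yaw":-0.589}
    - {"claw":0.2,"dx":0.327,"dy":0.016,"dz":0,"yaw":-0.589}

```text
time: 47.5
tool_pos: [0.5791, -0.3602, 0.1851]
tool_rot: [-0.001, 0.935, 0.354, -0.001]
contact_force: [0.1, 0.8, 0.5]
gripper_width: 0.396
grasp_force: 0.0
```

```bash
python3 - <<'E'
from h import *
st(); go(lev(221.6,.063),np.radians(221.6-90))
E
```

```text
t 47.5 p [ 0.5791 -0.3602  0.1851] yang -0.8474 F [0.097  0.8132 0.5451] w 0.396 g 0.0 j6 0.18
go [0.0005 0.0038 0.2442] yaw -0.0018
```

Call:
send_rows:
  increments:
    - {"claw":0.2,"dx":0,"dy":0.002,"dz":0.07,"yaw":0}
    - {"claw":0.2,"dx":0,"dy":0.003,"dz":0.14,"yaw":0}
    - {"claw":0.2,"dx":0,"dy":0.003,"dz":0.2,"yaw":0}
    - {"claw":0.2,"dx":0,"dy":0.003,"dz":0.244,"yaw":0}
    - {"claw":0.2,"dx":0,"dy":0.003,"dz":0.244,"yaw":0}
    - {"claw":1,"dx":0,"dy":0.003,"dz":0.244,"yaw":0}
    - {"claw":1,"dx":0,"dy":0.003,"dz":0.244,"yaw":0}
    - {"claw":1,"dx":0,"dy":0.003,"dz":0.244,"yaw":0}
    - {"claw":1,"dx":0,"dy":0.003,"dz":0.244,"yaw":0}
    - {"claw":1,"dx":0,"dy":0.003,"dz":0.244,"yaw":0}

```text
time: 48.75
tool_pos: [0.5815, -0.3623, 0.0665]
tool_rot: [0.001, 0.935, 0.355, 0.0]
contact_force: [-2.8, 1.6, 5.5]
gripper_width: 0.153
grasp_force: 60.9
```

```bash
python3 - <<'E'
from h import *
s=st(); M=rot(s["tool_rot"]); v=s["tool_pos"][:2]-AX; print("r",np.linalg.norm(v),np.degrees(np.arctan2(v[1],v[0]))%360)
for k in list(range(-5,-45,-5))+[-44,-46]:
    t=np.radians(k); c,q=np.cos(t),np.sin(t); w=np.array([c*v[0]-q*v[1],q*v[0]+c*v[1]])-v; d=M.T@np.r_[w,0]/.5; print('{"claw": 1, "dx": %.3f, "dy": %.3f, "dz": 0, "yaw": %.3f},'%(d[0],d[1],-t/1.5),end=" ")
E
```

```text
t 48.75 p [ 0.5815 -0.3623  0.0665] yang -0.8447 F [-2.7972  1.6159  5.4784] w 0.153 g 60.9 j6 0.18
r 0.0747893809599508 222.78489887092036
{"claw": 1, "dx": 0.000, "dy": -0.013, "dz": 0, "yaw": 0.058}, {"claw": 1, "dx": 0.002, "dy": -0.026, "dz": 0, "yaw": 0.116}, {"claw": 1, "dx": 0.004, "dy": -0.039, "dz": 0, "yaw": 0.175}, {"claw": 1, "dx": 0.008, "dy": -0.051, "dz": 0, "yaw": 0.233}, {"claw": 1, "dx": 0.013, "dy": -0.063, "dz": 0, "yaw": 0.291}, {"claw": 1, "dx": 0.018, "dy": -0.075, "dz": 0, "yaw": 0.349}, {"claw": 1, "dx": 0.025, "dy": -0.086, "dz": 0, "yaw": 0.407}, {"claw": 1, "dx": 0.033, "dy": -0.097, "dz": 0, "yaw": 0.465}, {"claw": 1, "dx": 0.040, "dy": -0.105, "dz": 0, "yaw": 0.512}, {"claw": 1, "dx": 0.043, "dy": -0.109, "dz": 0, "yaw": 0.535},
```

Call:
send_rows:
  increments:
    - {"claw":1,"dx":0.0,"dy":-0.013,"dz":0,"yaw":0.058}
    - {"claw":1,"dx":0.002,"dy":-0.026,"dz":0,"yaw":0.116}
    - {"claw":1,"dx":0.004,"dy":-0.039,"dz":0,"yaw":0.175}
    - {"claw":1,"dx":0.008,"dy":-0.051,"dz":0,"yaw":0.233}
    - {"claw":1,"dx":0.013,"dy":-0.063,"dz":0,"yaw":0.291}
    - {"claw":1,"dx":0.018,"dy":-0.075,"dz":0,"yaw":0.349}
    - {"claw":1,"dx":0.025,"dy":-0.086,"dz":0,"yaw":0.407}
    - {"claw":1,"dx":0.033,"dy":-0.097,"dz":0,"yaw":0.465}
    - {"claw":1,"dx":0.04,"dy":-0.105,"dz":0,"yaw":0.512}
    - {"claw":1,"dx":0.043,"dy":-0.109,"dz":0,"yaw":0.535}
    - {"claw":1,"dx":0.043,"dy":-0.109,"dz":0,"yaw":0.535}
    - {"claw":1,"dx":0.043,"dy":-0.109,"dz":0,"yaw":0.535}

```text
time: 50.25
tool_pos: [0.5629, -0.3082, 0.0666]
tool_rot: [0.002, 0.999, -0.038, 0.003]
contact_force: [3.9, -3.3, 1.9]
gripper_width: 0.149
grasp_force: 60.3
```

```bash
python3 - <<'E'
from h import *
s=st(); v=s["tool_pos"][:2]-AX; print("r",np.linalg.norm(v),np.degrees(np.arctan2(v[1],v[0]))%360,s["ft_torque"])
E
```

```text
t 50.25 p [ 0.5629 -0.3082  0.0666] yang -1.6477 F [ 3.9375 -3.2686  1.8659] w 0.149 g 60.3 j6 1.03
r 0.07356847825283742 177.4480262292681 [-0.4809 -0.4318  0.0979]
```

Call:
send_rows:
  increments:
    - {"claw":1,"dx":0,"dy":-0.005,"dz":0,"yaw":0}
    - {"claw":1,"dx":0,"dy":-0.005,"dz":0,"yaw":0}
    - {"claw":1,"dx":0,"dy":-0.005,"dz":0,"yaw":0}
    - {"claw":0.2,"dx":0,"dy":-0.005,"dz":0,"yaw":0}
    - {"claw":0.2,"dx":0,"dy":0,"dz":0,"yaw":0}
    - {"claw":0.2,"dx":0,"dy":0,"dz":0,"yaw":0}
    - {"claw":0.2,"dx":0,"dy":0,"dz":-0.08,"yaw":0}
    - {"claw":0.2,"dx":0,"dy":0,"dz":-0.18,"yaw":0}
    - {"claw":0.2,"dx":-0.05,"dy":-0.1,"dz":-0.3,"yaw":0}
    - {"claw":0.2,"dx":-0.05,"dy":-0.22,"dz":-0.36,"yaw":0}
    - {"claw":0.2,"dx":-0.05,"dy":-0.24,"dz":-0.36,"yaw":0}
    - {"claw":0.2,"dx":-0.05,"dy":-0.24,"dz":-0.36,"yaw":0}
    - {"claw":0.2,"dx":-0.05,"dy":-0.24,"dz":-0.36,"yaw":0}

```text
time: 51.88
tool_pos: [0.5448, -0.1854, 0.2439]
tool_rot: [-0.0, 0.999, -0.038, -0.001]
contact_force: [0.2, -0.2, -0.5]
gripper_width: 0.403
grasp_force: 0.0
```

```bash
python3 - <<'E'
from h import *
st(); a=wshot("w16")[0]; t=shot("top","t4")[0]
cv2.imwrite("pics/fin.png",cv2.cvtColor(np.hstack([cv2.resize(a,(400,300)),cv2.resize(t[100:320,100:500],(400,220),interpolation=1)[:, :].copy() if 0 else cv2.resize(t[100:400,100:500],(400,300))]),cv2.COLOR_RGB2BGR))
E
```

```text
t 51.88 p [ 0.5448 -0.1854  0.2439] yang -1.6475 F [ 0.2245 -0.1787 -0.5452] w 0.403 g 0.0 j6 1.19
```

View pics/fin.png

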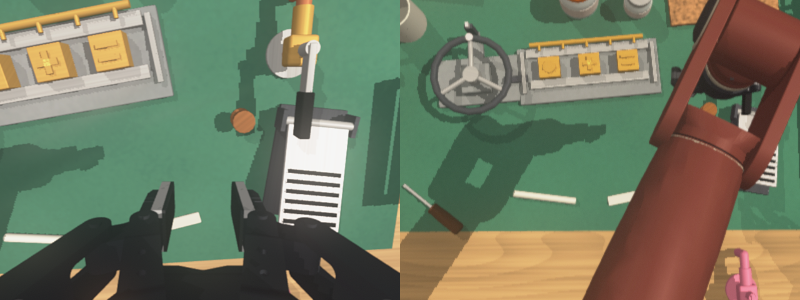

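The crop shows the lever back in line at (312,48)–(302,138), the pedal up and the spot at the pointer. A last check over the bed before handing in.

Call:
send_rows:
  increments:
    - {"claw":0.2,"dx":0.15,"dy":-0.52,"dz":0.02,"yaw":-0.1}
    - {"claw":0.2,"dx":0.15,"dy":-0.52,"dz":0.02,"yaw":-0.1}
    - {"claw":0.2,"dx":0.15,"dy":-0.52,"dz":0.02,"yaw":-0.1}
    - {"claw":0.2,"dx":0.15,"dy":-0.52,"dz":0.02,"yaw":-0.1}
    - {"claw":0.2,"dx":0.15,"dy":-0.52,"dz":0.02,"yaw":-0.1}
    - {"claw":0.2,"dx":0.15,"dy":-0.52,"dz":0.02,"yaw":-0.1}
    - {"claw":0.2,"dx":0.15,"dy":-0.52,"dz":0.02,"yaw":-0.1}
    - {"claw":0.2,"dx":0.15,"dy":-0.52,"dz":0.02,"yaw":-0.1}

```text
time: 52.98
tool_pos: [0.6396, 0.0665, 0.2349]
tool_rot: [0.0, 0.999, 0.035, 0.0]
contact_force: [0.6, 0.0, -0.5]
gripper_width: 0.399
grasp_force: 0.0
```

```bash
python3 - <<'E'
from h import *
c=load("w16")[1]; d=onz(c,(483,221),.09)[:2]; p=onz(c,(499,77),.088)[:2]; print("lever",np.degrees(np.arctan2(*(d-p)[::-1])),np.degrees(np.arctan2(*(d-AX)[::-1])))
st(); v=wshot("w17"); n=np.array([.9954,.0954]); mid=np.array([.6499,.0095])
for g in((.640,.091),(.6486,.008),(.656,-.072)):
    q,f=fitstamp([v],g,z0=.012); r=q[:2]-mid; print(q,f,"bed x",r@n,"y",r@[-n[1],n[0]])
E
```

```text
lever 175.00860146690604 174.8124810715567
t 52.98 p [0.6396 0.0665 0.2349] yang -1.4998 F [ 0.6079  0.04   -0.465 ] w 0.399 g 0.0 j6 1.49
[0.6391 0.0904 0.0695] 0.12567567567567572 bed x -0.0030387199124965935 y 0.08151072666710531
[0.6481 0.0071 0.0996] 0.12010194329404267 bed x -0.001998045185560058 y -0.002198830328006471
[ 0.656  -0.0722 -0.0058] 0.11655211912943875 bed x -0.0017651712773067677 y -0.08194996125075629
```

View pics/w17.png

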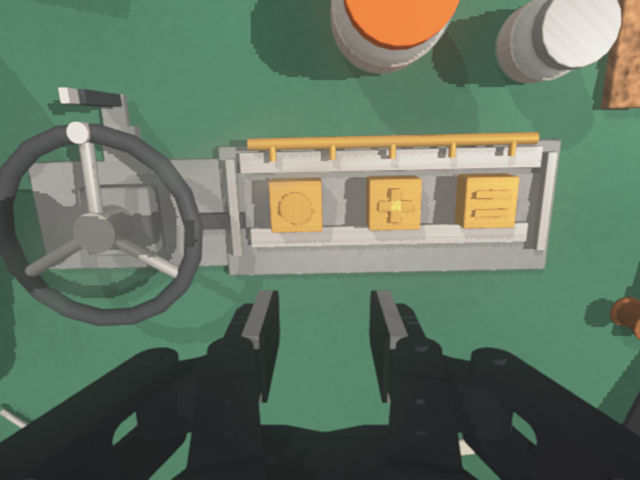

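w17: the stamps at (296,205), (395,203) and (489,202) all stand in the closed bed, the spot (78,132) faces the pointer, and the lever is back at its starting angle. Handing in.

```bash
python3 -c "
from plant import manip
print(manip.job_done())"
```

```text
the job is handed in; nothing more can be done
None
```

I ran the whole job and handed it in at about 53 s (no verdict came back): three stamps stand in the closed bed, the wheel spot is within about 1.5° of the pointer, the pedal was held on its stop at half-open valve, the valve is shut again, and I never touched the jars.

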